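# Pack the boxed stones for the judges and shut the case

### The job

Pack the finished stones for the judges: set every boxed stone, lid up, in the blue channel of the open case as one row against its end stop, slide the follower up tight against the row and flip the follower's red cam lever right down to clamp it. Then lift the knee of the folding lid stay past centre to unlock it and lower the lid fully shut under control, never letting it drop. Leave the other things on the bench where they are.

Things in the scene. Friction and masses are not known exactly. Their poses are not given: they have to be found in the camera images.
- case: Grey instrument case fixed to the bench, 210 (x, deep) by 380 (y, wide) by 90 mm high to the rim, walls 6 mm; the lid is hinged on the far (+x) rim. Origin at the centre of its underside; x points away from the robot, y to the left, along channel and rail. The deck inside lies 50 mm above the underside. The follower's steel rail runs along y at x +27 mm, its top 18 mm above the deck.
- channel_end (a point): Face of the fixed end stop (30 mm high) where the row begins, on the channel's centre line at deck height (x -32, y +115, z 50 mm in the case); axes as the case. The blue-lined channel on the deck runs from here to -y, 57 mm wide between two lips 4 mm high; its other end is closed by the follower.
- plate_face (a point): Middle of the follower's plate face that looks to the end stop (+y), on the channel's centre line, 14 mm above the deck; axes as the case. The plate lies on the -y side of this point: 8 mm thick, top 29 mm above the deck, from 24 mm before the centre line (-x) back to the carriage. Behind it (-y) the channel is free for a finger to push there, at least 50 mm up to the case's wall.
- follower (a joint): Position of the follower along its rail in m: 0 = farthest from the end stop (235 mm from plate face to end stop), grows as it slides to +y towards the end stop; the gap is 0.235 minus this value. Slides with about 1.5 N while the cam is loose; stays where it is left; held hard once the cam is clamped.
- cam (a joint): Angle in rad of the red cam lever on the follower's carriage: 0 = upright (loose); grows as it is folded towards the robot (case -x); about 1.0 the cam meets the rail, 1.5 to 1.6 = lying flat, clamped. It stays where it is left; the last part takes a firm push of about 5 N at the tip (10 N is harmless).
- cam_pivot (a point): Pivot of the cam lever, its axis along the case's y: 30 mm above the deck, 59 mm behind the channel's centre line, 30 mm to -y of the plate face. It travels with the follower. The carriage below is 40 mm long along the rail, its top 31 mm above the deck.
- cam_tip (a point): End of the red cam lever on its centre line, 60 mm from its pivot. The lever is 12 mm wide along y and 8 mm thick.
- stay (a joint): Fold angle in rad at the knee of the lid stay: 0 = locked, the knee sagging on its stop 0.16 rad over centre; 0.16 = the two links in one line; growing beyond = unlocked and folding; about 3 with the lid shut. Rivet friction keeps it where it is left, but below about 0.4 it may fall back.
- knee_grip (a point): Grip point on the axis of the stay's red knee knob: a round peg 12 mm thick that sticks out 44 mm from the knee along the case's -y; this point is 26 mm from its root. To unlock, lift the knee up and towards the robot on an arc about stay_pivot, against about 2 N; 25 to 30 mm is enough. The open lid stands 65 to 80 mm behind: come from above tilted to the robot's side.
- stay_pivot (a point): Lower pivot of the lid stay on the case's +y end wall, on its axis (along case y) and at the y of knee_grip; the knee turns about it at a radius of 71 mm (lower link; the upper link, 98 mm, runs on to the lid).
- lid (a joint): Angle in rad through which the lid has been lowered: 0 = standing open on its locked stay (84 degrees from shut), 1.466 = fully shut. While the stay is locked it cannot be lowered. Once unlocked, hinge friction holds the lid only near upright (up to about 0.4); lower than that it falls shut unless it is held.
- lid_bar (a point): Middle of the lid's grip bar, on its axis: a round steel bar of 10 mm diameter, 110 mm long along the case's y, carried on two arms (52 mm either side of the middle) 40 mm beyond the lid's free edge, so that it can be straddled by fingers from above at any lid angle (on top when the lid is open, before the case when it is shut).
- lid_hinge (a point): Middle of the lid's hinge line, which runs along the case's y on the far rim, 92 mm above the bench. The grip bar turns about it at a radius of 252 mm (its axis lies 5 mm outside the plane of the lid's underside, which passes through the hinge); lowering carries the bar towards the robot and down. The lid is 10 mm thick.
- box1_mid (a point): Boxed stone with a red stone: square display box 42 by 42 mm, 28 mm high, black base, clear lid on top, about 60 g. This point is its centre, 14 mm above its underside; z is the box's up.
- box2_mid (a point): Boxed stone with a blue stone: square display box 42 by 42 mm, 28 mm high, black base, clear lid on top, about 60 g. This point is its centre, 14 mm above its underside; z is the box's up.
- box3_mid (a point): Boxed stone with a green stone: square display box 42 by 42 mm, 28 mm high, black base, clear lid on top, about 60 g. This point is its centre, 14 mm above its underside; z is the box's up.
- box4_mid (a point): Boxed stone with a violet stone: square display box 42 by 42 mm, 28 mm high, black base, clear lid on top, about 60 g. This point is its centre, 14 mm above its underside; z is the box's up.
- polish: Small white polish bottle with a red cap, 38 mm across, 95 mm high, standing; leave it alone. Origin at its underside.
- dish: Shallow clear dish, 84 mm across, 16 mm high; leave it alone. Origin at its underside.
- loupe: Folding loupe, 46 by 26 by 22 mm; leave it alone. Origin at its underside.
- marker: Green and white marker pen, 120 mm long along its x, 12 mm thick; leave it alone. Origin at its underside.
- tweezers: Steel tweezers, 130 mm long along their x, 12 mm wide, 8 mm high; leave them alone. Origin at the underside.
- dop: Brass dop stick lying, 55 mm long along its x, 12 mm thick; leave it alone. Origin at its underside.
- gauge: Round dial gauge lying on its back, 50 mm across, 18 mm high; leave it alone. Origin at its underside.
Mind the look-alikes: they are no part of the job. What is shaped like the part that bears box4_mid but brown is not meant. Leave any yellow look-alike of the part that bears box2_mid alone.

How it is judged:
By the outcome, as a careful person would: the job done as asked, in the order asked, and still so for the second after the job is handed in, with the robot touching nothing.
Of box1, box2, box3, box4 only 2 to 4 are there at a start; the rules pass over those that are not, and their reading is None.
At some moment in a run one of box1, box2, box3, box4 may be knocked a few centimetres aside while the robot is not near it.
It also fails if it takes over 208 s, if anything falls off the work surface, if the arm or the gripper's body presses on something with over 40 N, if the wrist force passes 120 N, or if a joint passes its speed limit or range.

### The arm

A 6-joint arm with a two-finger parallel gripper is mounted at the origin on the work surface. World frame = base frame: x ahead of the robot, y to its left, z up, the work surface at z = 0. Lengths are in m, angles in rad, forces in N, time in s.
With the tool pointing down it reaches from about 0.3 to 0.775 m from the base axis. Payload 14.6 kg.
Tool frame: the origin (TCP) lies at the very end of the fingers, on their centre line; the grasp point (between the pads) lies 19 mm behind it; z points along the fingers, y is the line along which they close (so a half turn about z gives the same grasp; the last joint's range is limited). The gripper opens to 94 mm and grips with 3 to 60 N. Pads are 16 mm wide; open, the fingers measure 119 mm over their backs; the gripper's body (75 mm by 177 mm) begins 78 mm behind the grasp point.
Start: joints at [1.248, 0.3, 1.521, -0, 1.321, -0.067], TCP at [0.139, 0.532, 0.205] pointing down, gripper open.
Joint ranges: [-3.03, 3.03], [-0.79, 2.21], [0.23, 2.52], [-1.04, 4.18], [0, 3.07], [-2.55, 2.55]. Speed limits (rad/s): [2.22, 2.22, 2.57, 3.14, 3.14, 3.14].

### API

Orientations are given as a rotation vector (axis times angle).
In Python, from workcell import sensors, viewer, ticket gives the robot as it stands.
- The arm moves only by the tool carry_out, never from a script. Its argument "rows" is a list of rows, each an object with "jaw": the closure in counts, from 0 (fully open) to 255 (shut); "linear": the shift along the tool's x, y, z in mm, a list of three; "twist": the turn about the tool's z in rad. In form: [{"jaw": jaw, "linear": [tx, ty, tz], "twist": twist}, ...]. A call has 1 to 12 rows; each row shifts and turns the commanded pose from where the row before left it, along the tool's axes as they then stand; what a row does not reach is not made up. A row lasts 1/12 s, in which the tool goes at most 41.7 mm and 7.16 degrees, less where a joint would pass 70% of its speed; a pose out of reach is approached as far as the arm can. A call with a gripper value outside its range is refused whole. The fingers move at their own pace and stop on an object; the grip force is fixed at half the most. Time passes only in rows, so rows that do not move let the fingers close. It gives the time, the measured TCP pose, the force, the opening and the grip force at its end, in the units of the state.
- sensors.get_state(): the state, without advancing time (a new reading comes with each control period).
- viewer.read_camera(name): name is "scene" or "top"; returns the picture (400x640x3 uint8, red, green, blue); there is no depth.
- viewer.camera_info(name): a dict with "fovy" (degrees; the focal length in pixels is half the picture's height over the tangent of half this angle, whatever the lens; pixels are square), "cx", "cy" (the principal point, pixels), "distortion" ([k1, k2, p1, p2, k3] as OpenCV has them; the pictures are not rectified), "xyz" and "attitude" of the camera in the world. Camera axes: x right, y up, looking along -z (the intrinsics and any distortion apply to the point x, -y, -z); pixel columns grow to the right and rows downward; lengths in m; the calibration is good to about 2 mm. A picture is of the moment at which its call begins. camera_info takes no time and is no camera call.
- ticket.finish_job(): hands the job in; it is judged then, once.
The state is a dict: "t": time; "q": joint angles; "dq": joint speeds; "tau": joint torques, N m; "tcp_pos": TCP position; "tool_rot": TCP orientation; "wrist_force": force on the tool from outside, world axes, zero at the start; "wrist_torque": the same for the moment, N m; "grip_width": opening from 0.0 (shut) to 1.0 (fully open); "gripper_force": force on a finger pad.
Only numpy, scipy, OpenCV 4.12 (cv2) and the standard library are available. Lean on these libraries where they do the work, as an engineer would, in place of code of your own. Each camera call takes 0.05 s, during which the arm holds its last target. There are 200 camera calls.

## Working session

There is one attempt and no reset: what is moved stays moved. The work goes in short steps, Python scripts to look and compute and a tool call to move; the robot and the scene stay as the last step left them, time stands still between calls to the robot, and variables do not carry over. Pictures are saved under pics/ and viewed, at most 14 in all, crops included, and the job is handed in when it is done.

Besides the shell and the picture viewer there is one more tool, called by a JSON object that holds its "api" and its "payload". carry_out: Moves the arm, as the interface text tells. Its arguments: {"type":"object","properties":{"rows":{"type":"array"}},"required":["rows"]}

```bash
mkdir -p pics; ls; python3 - <<'E'
from workcell import sensors, viewer, ticket
import cv2
print(sensors.get_state())
for n in("scene","top"):
    print(n,viewer.camera_info(n))
    cv2.imwrite(f"pics/{n}0.png",viewer.read_camera(n)[:,:,::-1])
E
```

```text
pics
{'t': 0.0, 'q': array([ 1.24840380e+00,  3.00460757e-01,  1.52157604e+00, -2.84497295e-05,
        1.32069065e+00, -6.66158267e-02]), 'dq': array([-1.72097037e-04,  1.23403061e-03,  1.52430936e-05,  1.19570184e-03,
        1.60269069e-03,  1.77417136e-03]), 'tau': array([-1.13074275e-03, -5.31805408e+01, -3.52740884e+01,  7.08012516e-02,
        2.43549328e-02, -8.16635634e-05]), 'tcp_pos': array([0.1390846 , 0.531856  , 0.20489413]), 'tool_rot': array([-4.00643215e-01, -3.11574681e+00,  1.75717964e-03]), 'wrist_force': array([-0.82574885, -0.15217857,  0.24026732]), 'wrist_torque': array([-0.01561084, -0.01437924,  0.05525715]), 'gripper_force': 0.0, 'grip_width': 0.9993478725828927}
scene {'fovy': 57.79056465125703, 'cx': 320.1116034082457, 'cy': 198.37455903705657, 'distortion': array([-0.02239745,  0.        ,  0.        ,  0.        ,  0.        ]), 'xyz': array([ 0.3225622 , -0.77496985,  0.90275387]), 'attitude': array([ 0.87918718, -0.11638543, -0.24103154])}
top {'fovy': 46.3900687672551, 'cx': 314.6207305337555, 'cy': 199.3977521787231, 'distortion': array([-0.11974581,  0.        ,  0.        ,  0.        ,  0.        ]), 'xyz': array([0.36640996, 0.02631265, 1.47390593]), 'attitude': array([ 0.09765314, -0.10318288, -1.59765343])}
```

View pics/scene0.png

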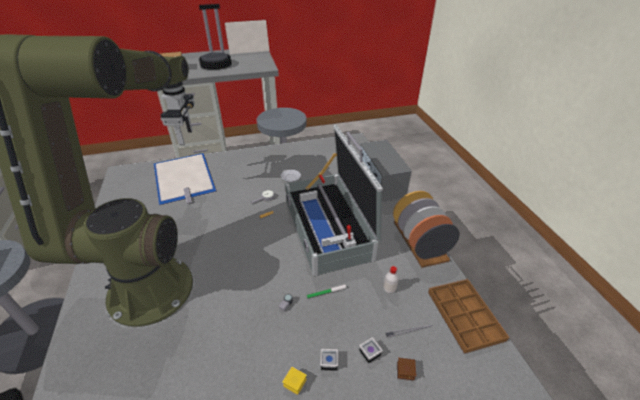

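View pics/top0.png

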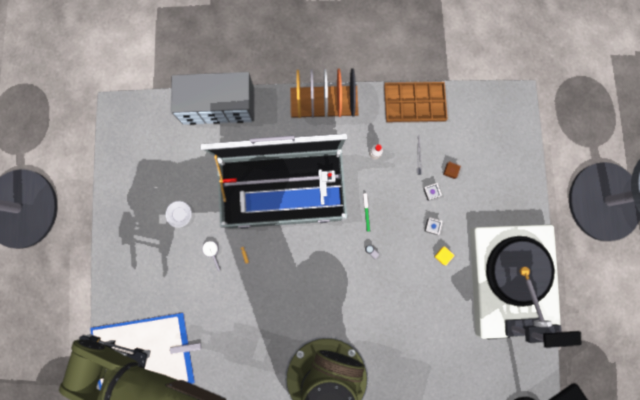

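The scene picture shows the open case around (335,225) and two boxed stones at (329,358) and (370,349). The top picture shows the case at (280,185) and the boxes at (433,227) and (433,191).
Candidates (top pixels):
- box at (433,227): blue stone
- box at (433,191): violet stone
- yellow cube at (444,256): look-alike
- brown cube at (452,170): look-alike

I choose the first two and check them in a crop.

```bash
cat > h.py <<'E'
from workcell import sensors, viewer, ticket
import cv2, numpy as np
from scipy.spatial.transform import Rotation as R
def KD(n):
    i=viewer.camera_info(n); f=200/np.tan(np.radians(i['fovy'])/2)
    return np.array([[f,0,i['cx']],[0,f,i['cy']],[0,0,1]]),i['distortion'],i['xyz'],R.from_rotvec(i['attitude']).as_matrix()
def ray(n,px):
    K,D,c,M=KD(n); u=cv2.undistortPoints(np.array(px,float).reshape(-1,1,2),K,D).reshape(-1,2)
    return c,(M@np.c_[u[:,0],-u[:,1],-np.ones(len(u))].T).T
def onz(n,px,z):
    c,d=ray(n,px); return c+d*((z-c[2])/d[:,2])[:,None]
def proj(n,P):
    K,D,c,M=KD(n); p=(np.atleast_2d(P)-c)@M; p=p*[1,-1,-1]
    return cv2.projectPoints(p.reshape(-1,1,3),np.zeros(3),np.zeros(3),K,D)[0].reshape(-1,2)
def tri(pa,pb):
    c1,d1=ray("top",[pa]);c2,d2=ray("scene",[pb]);d1=d1[0]/np.linalg.norm(d1);d2=d2[0]/np.linalg.norm(d2)
    s=np.linalg.lstsq(np.c_[d1,-d2],c2-c1,rcond=None)[0]; a=c1+s[0]*d1;b=c2+s[1]*d2
    return (a+b)/2,np.linalg.norm(a-b)
def crop(im,x,y,w,h,s): return cv2.resize(im[y:y+h,x:x+w],None,fx=s,fy=s,interpolation=cv2.INTER_CUBIC)
E
python3 - <<'E'
import cv2,numpy as np
from h import crop
t=cv2.imread("pics/top0.png");s=cv2.imread("pics/scene0.png")
a=crop(t,200,130,160,100,5); cv2.imwrite("pics/c1.png",a)
b=np.hstack([crop(t,405,150,80,120,5),crop(s,280,335,80,60,5).repeat(1,0)[:300].copy() if 0 else np.vstack([crop(s,280,335,80,60,5),crop(s,350,335,80,60,5)])]);cv2.imwrite("pics/c2.png",b)
cv2.imwrite("pics/c3.png",crop(s,275,120,133,160,3.75)[:600])
E
```

```text
(no output)
```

View pics/c1.png

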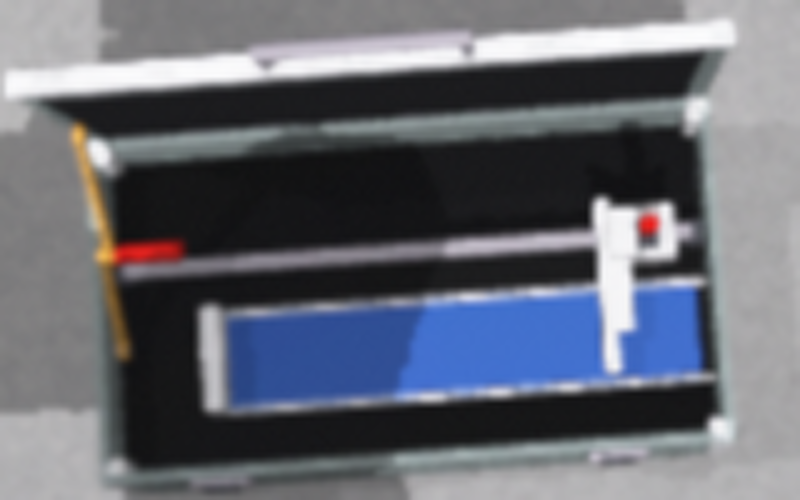

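View pics/c2.png

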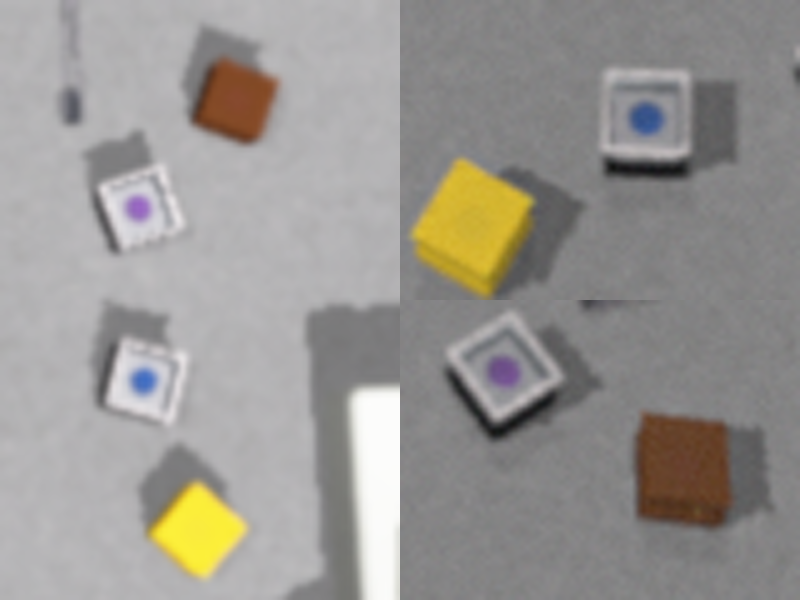

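View pics/c3.png

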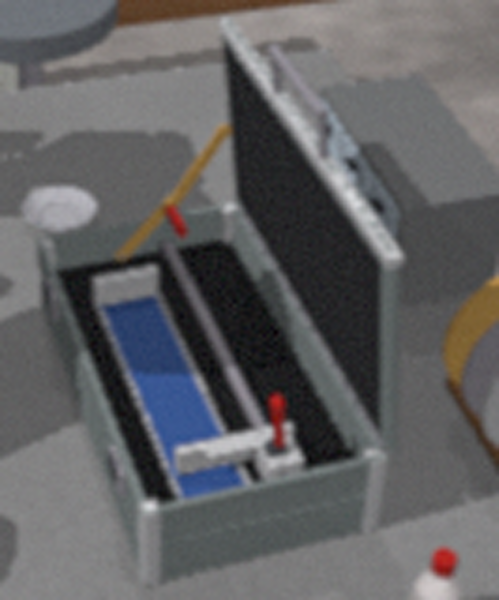

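The crops confirm it: the blue-stone box is at top (433.5,226) and the violet-stone box at (428+,191). The solid yellow (445,256) and brown (447,170) cubes are decoys, and no red or green box is present. The knee knob is red at top (221-236,180), the follower is at the -y end, and the cam is upright.

```bash
cat > m.py <<'E'
from h import *
def boxes(im):
    out={}
    hsv=cv2.cvtColor(im,cv2.COLOR_RGB2HSV)
    for nm,(lo,hi) in dict(blue=(100,122),violet=(124,150)).items():
        m=cv2.inRange(hsv,(lo,70,60),(hi,255,255)); m[:,:395]=0;m[:,480:]=0
        n,l,st,c=cv2.connectedComponentsWithStats(m)
        if n<2: continue
        k=1+st[1:,4].argmax(); x,y=c[k].astype(int)
        w=cv2.inRange(im,(185,)*3,(255,)*3); w2=np.zeros_like(w); w2[y-13:y+14,x-13:x+14]=w[y-13:y+14,x-13:x+14]
        pts=np.argwhere(w2)[:,::-1]
        P=onz("top",pts,0.028)[:,:2]
        r=cv2.minAreaRect((P*1000).astype(np.float32))
        out[nm]=(r,onz("top",[c[k]],.02)[0][:2]*1000,len(pts))
    return out
if __name__=="__main__":
    im=viewer.read_camera("top"); 
    for k,v in boxes(im).items(): print(k,v)
    hsv=cv2.cvtColor(im,cv2.COLOR_RGB2HSV)
    m=cv2.inRange(hsv,(100,120,60),(122,255,255)); m[:175]=0;m[220:]=0;m[:,:235]=0;m[:,345:]=0
    cols=[c for c in range(250,316)]
    up=[(c,np.flatnonzero(m[:,c]).min()-.5) for c in cols]; dn=[(c,np.flatnonzero(m[:,c]).max()+.5) for c in cols]
    for e in(up,dn):
        P=onz("top",e,.05); p=np.polyfit(P[:,1],P[:,0],1); print("edge x=%.4f*y+%.4f"%tuple(p))
    rows=range(196,209); e=[(np.flatnonzero(m[r]).min()-.5,r) for r in rows]; print("end",onz("top",e,.05).mean(0))
    t=lambda x,y:(200+x/5-.4,130+y/5-.4)
    s=lambda x,y:(275+x/3.75-.4,120+y/3.75-.4)
    print("knob root",tri(t(112,255),s(165,206)),"end",tri(t(184,250),s(184,232)))
    print("bar",tri(t(262,50),s(275,50)),tri(t(468,38),s(322,112)))
    print("cam tip",tri(t(650,220),s(277,397)))
    print("plate top front corner", onz("top",[t(600,374),t(622,370),t(601,200)],.079))
    print("rim corners",onz("top",[t(106,470),t(733,430),t(88,148),t(705,98)],.09))
E
python3 m.py
```

```text
blue (((459.6290283203125, -353.99676513671875), (44.44157791137695, 48.19816589355469), 72.39889526367188), array([ 458.1091808 , -352.01028002]), 140)
violet (((557.3772583007812, -348.7186584472656), (71.76087951660156, 66.0247573852539), 5.907431602478027), array([ 568.03202869, -356.15658426]), 161)
edge x=-0.0422*y+0.5825
edge x=-0.0425*y+0.5304
end [0.54678299 0.23172593 0.05      ]
knob root (array([0.60284298, 0.2920597 , 0.11457208]), np.float64(0.003407097691088737)) end (array([0.60787425, 0.24916999, 0.1116396 ]), np.float64(0.002252196095888963))
bar (array([0.66479641, 0.17164123, 0.3455307 ]), np.float64(0.0009650761017292174)) (array([0.66832878, 0.06878708, 0.34603596]), np.float64(0.0005975298121755056))
cam tip (array([ 0.61103008, -0.02649612,  0.14356787]), np.float64(0.0006812419083728318))
plate top front corner [[ 5.29334170e-01  4.25387003e-03  7.90000000e-02]
 [ 5.31370914e-01 -9.05868452e-03  7.90000000e-02]
 [ 6.35749197e-01  3.72100176e-04  7.90000000e-02]]
rim corners [[ 0.47890409  0.30082067  0.09      ]
 [ 0.49216237 -0.07374437  0.09      ]
 [ 0.67532255  0.31131531  0.09      ]
 [ 0.69484844 -0.06452007  0.09      ]]
```

```bash
sed -i 's/(185,)\*3/(T,)*3/; s/def boxes(im):/def boxes(im,T=222):/' m.py
cat >> h.py <<'E'
TH=.042; O=np.array([.584,.118])
def case(x,y,z): # mm in case -> world m
    c,s=np.cos(TH),np.sin(TH); return np.array([O[0]+(c*x-s*y)/1e3,O[1]+(s*x+c*y)/1e3,z/1e3])
def go(p,yaw=None,st=None):
    """tool-axis shift mm & twist to TCP p with tool y axis at world angle yaw (mod pi)"""
    s=st or sensors.get_state(); M=R.from_rotvec(s['tool_rot']).as_matrix()
    a=np.arctan2(M[1,1],M[0,1]); tw=0 if yaw is None else (a-yaw+np.pi/2)%np.pi-np.pi/2
    print("now",s['tcp_pos'].round(4),"yaw %.3f q6 %.2f"%(a,s['q'][5]),"tool shift mm",(M.T@(np.array(p)-s['tcp_pos'])*1e3).round(1),"twist %.3f (alt %.3f)"%(tw,tw-np.pi*np.sign(tw)), "t %.1f"%s['t'])
E
python3 - <<'E'
from m import *
im=cv2.cvtColor(cv2.imread("pics/top0.png"),cv2.COLOR_BGR2RGB)
for T in(205,215,225):
  for k,v in boxes(im,T).items(): print(T,k,v)
t=lambda x,y:(200+x/5-.4,130+y/5-.4)
s=lambda x,y:(275+x/3.75-.4,120+y/3.75-.4)
print("pivot",tri(t(125,355),s(122,255)),"upper",tri(t(78,130),s(228,128)))
sb=lambda x,y,y0:(280+x/5-.4,335+y/5-.4) if y0==0 else (350+x/5-.4,335+y/5-.4)
print("scene blue",onz("scene",[(280+246/5-.4,335+118/5-.4)],.02),"violet",onz("scene",[(350+104/5-.4,335+72/5-.4)],.02))
tb=lambda x,y:(405+x/5-.4,150+y/5-.4)
print("top",onz("top",[tb(143,380),tb(138,208)],.02))
# hand-read lid corners top: TL,TR,BR,BL
B=onz("top",[tb(120,337),tb(190,348),tb(174,424),tb(106,408)],.028);V=onz("top",[tb(97,196),tb(163,166),tb(186,226),tb(120,252)],.028)
for P in(B,V):
    e=P-np.roll(P,1,0); print(P.mean(0),np.linalg.norm(e,axis=1),np.arctan2(e[:,1],e[:,0])%(np.pi/2))
go(np.r_[B.mean(0)[:2],.12])
E
```

```text
205 blue (((459.35675048828125, -353.04534912109375), (41.853187561035156, 42.12052536010742), 74.17267608642578), array([ 458.1091808 , -352.01028002]), 65)
205 violet (((568.385986328125, -355.9283752441406), (40.00899887084961, 41.302734375), 16.61497688293457), array([ 568.03202869, -356.15658426]), 59)
215 blue (((458.160888671875, -353.525146484375), (38.3139533996582, 39.06570816040039), 72.41604614257812), array([ 458.1091808 , -352.01028002]), 30)
215 violet (((567.8187866210938, -356.4661865234375), (32.98530578613281, 38.70608901977539), 17.203187942504883), array([ 568.03202869, -356.15658426]), 13)
225 blue (((471.6878356933594, -375.49755859375), (0.0, 0.0), 0.0), array([ 458.1091808 , -352.01028002]), 1)
225 violet (((565.1240844726562, -376.56317138671875), (9.995230674743652, 0.0), -164.94625854492188), array([ 568.03202869, -356.15658426]), 2)
pivot (array([0.55410288, 0.29440021, 0.05993633]), np.float64(0.004810332064762792)) upper (array([0.66404228, 0.29558645, 0.19324568]), np.float64(0.0024006867181604065))
scene blue [[ 0.45945981 -0.3502037   0.02      ]] violet [[ 0.56898464 -0.35414973  0.02      ]]
top [[ 0.45858635 -0.35187809  0.02      ]
 [ 0.56784259 -0.35528342  0.02      ]]
[ 0.45849205 -0.3527341   0.028     ] [0.04559596 0.0449793  0.04902223 0.04406507] [1.31773104 1.38458157 1.30109044 1.30831676]
[ 0.56543764 -0.35539732  0.028     ] [0.03811988 0.04714641 0.04062761 0.04595436] [0.33524952 0.39198009 0.30776336 0.33918444]
now [0.1391 0.5319 0.205 ] yaw 1.315 q6 -0.07 tool shift mm [-532.8 -775.    85.7] twist 0.000 (alt 0.000) t 0.1
```

{"api": "carry_out", "payload": {"rows": [{"jaw":79,"linear":[0,0,0],"twist":0.12},{"jaw":79,"linear":[0,0,0],"twist":0.12},{"jaw":79,"linear":[0,0,0],"twist":0.12},{"jaw":79,"linear":[0,0,0],"twist":0.12},{"jaw":79,"linear":[0,0,0],"twist":0.12},{"jaw":79,"linear":[0,0,0],"twist":0.12},{"jaw":79,"linear":[0,0,0],"twist":0.12},{"jaw":79,"linear":[0,0,0],"twist":0.12},{"jaw":79,"linear":[0,0,0],"twist":0.12},{"jaw":79,"linear":[0,0,0],"twist":0.12},{"jaw":79,"linear":[0,0,0],"twist":0.12},{"jaw":79,"linear":[0,0,0],"twist":0.12}]}}

```text
t: 1.15
tcp_pos: [0.1391, 0.532, 0.2052]
tool_rot: [2.362, 2.071, -0.001]
wrist_force: [0.1, -0.4, 0.1]
grip_width: 0.693
gripper_force: 0.0
```

```bash
python3 - <<'E'
from h import *
s=sensors.get_state();print(s['q'].round(2))
go([.42,.1,.25],-.288); go([.459,-.352,.2],-.288)
E
```

```text
[ 1.25  0.3   1.52 -0.    1.32  1.38]
now [0.1391 0.532  0.2052] yaw -0.131 q6 1.38 tool shift mm [-391.6  334.9  -44.6] twist 0.157 (alt -2.984) t 1.1
now [0.1391 0.532  0.2052] yaw -0.131 q6 1.38 tool shift mm [-834.6  432.5    5.6] twist 0.157 (alt -2.984) t 1.1
```

{"api": "carry_out", "payload": {"rows": [{"jaw":79,"linear":[-28,24,-4],"twist":0},{"jaw":79,"linear":[-28,24,-4],"twist":0},{"jaw":79,"linear":[-28,24,-4],"twist":0},{"jaw":79,"linear":[-28,24,-4],"twist":0},{"jaw":79,"linear":[-28,24,-4],"twist":0},{"jaw":79,"linear":[-28,24,-4],"twist":0},{"jaw":79,"linear":[-28,24,-4],"twist":0},{"jaw":79,"linear":[-28,24,-4],"twist":0},{"jaw":79,"linear":[-28,24,-4],"twist":0},{"jaw":79,"linear":[-28,24,-4],"twist":0},{"jaw":79,"linear":[-28,24,-4],"twist":0},{"jaw":79,"linear":[-28,24,-4],"twist":0}]}}

```text
t: 2.15
tcp_pos: [0.3835, 0.1611, 0.2537]
tool_rot: [2.356, 2.078, 0.0]
wrist_force: [0.1, 0.6, 1.4]
grip_width: 0.693
gripper_force: 0.0
```

{"api": "carry_out", "payload": {"rows": [{"jaw":79,"linear":[-39,12,0],"twist":0.08},{"jaw":79,"linear":[-39,12,0],"twist":0.077},{"jaw":79,"linear":[-39,12,0],"twist":0},{"jaw":79,"linear":[-39,12,0],"twist":0},{"jaw":79,"linear":[-39,12,0],"twist":0},{"jaw":79,"linear":[-39,12,0],"twist":0},{"jaw":79,"linear":[-39,12,0],"twist":0},{"jaw":79,"linear":[-39,12,0],"twist":0},{"jaw":79,"linear":[-39,12,0],"twist":0},{"jaw":79,"linear":[-39,12,0],"twist":0},{"jaw":79,"linear":[-39,12,0],"twist":0},{"jaw":79,"linear":[0,0,0],"twist":0}]}}

```text
t: 3.15
tcp_pos: [0.399, -0.2903, 0.2525]
tool_rot: [-2.515, -1.881, 0.002]
wrist_force: [-0.2, 1.0, -0.1]
grip_width: 0.687
gripper_force: 0.0
```

```bash
python3 - <<'E'
from m import *
im=viewer.read_camera("top")
for k,v in boxes(im,205).items(): print(k,v)
go([.459,-.352,.12],-.288);go([.459,-.352,.007],-.288)
E
```

```text
blue (((458.9154052734375, -339.6766052246094), (19.042556762695312, 40.74311065673828), 86.67192077636719), array([ 458.44055722, -352.82996544]), 50)
violet (((567.117431640625, -356.5079040527344), (41.83808135986328, 43.47527313232422), 18.12809944152832), array([ 568.03202869, -356.15658426]), 99)
now [ 0.3992 -0.2877  0.2525] yaw -0.286 q6 -0.41 tool shift mm [-44.9  75.7 132.4] twist 0.002 (alt -3.139) t 3.2
now [ 0.3992 -0.2877  0.2525] yaw -0.286 q6 -0.41 tool shift mm [-45.   75.9 245.4] twist 0.002 (alt -3.139) t 3.2
```

{"api": "carry_out", "payload": {"rows": [{"jaw":79,"linear":[-15,25,26],"twist":0},{"jaw":79,"linear":[-15,25,26],"twist":0},{"jaw":79,"linear":[-15,26,26],"twist":0},{"jaw":79,"linear":[0,0,30],"twist":0},{"jaw":79,"linear":[0,0,30],"twist":0},{"jaw":79,"linear":[0,0,30],"twist":0},{"jaw":79,"linear":[0,0,0],"twist":0},{"jaw":79,"linear":[0,0,0],"twist":0}]}}

```text
t: 3.87
tcp_pos: [0.4603, -0.3485, 0.0852]
tool_rot: [-2.509, -1.887, 0.001]
wrist_force: [-0.7, -0.7, 1.4]
grip_width: 0.689
gripper_force: 0.0
```

```bash
python3 - <<'E'
from m import *
go([.459,-.352,.007],-.288)
E
```

```text
now [ 0.4603 -0.3485  0.0852] yaw -0.281 q6 -0.43 tool shift mm [-3.8 -0.1 78.2] twist 0.007 (alt -3.135) t 3.9
```

Down and grasp.

{"api": "carry_out", "payload": {"rows": [{"jaw":79,"linear":[-4,0,26],"twist":0},{"jaw":79,"linear":[0,0,26],"twist":0},{"jaw":79,"linear":[0,0,20],"twist":0},{"jaw":79,"linear":[0,0,6],"twist":0},{"jaw":180,"linear":[0,0,0],"twist":0},{"jaw":200,"linear":[0,0,0],"twist":0},{"jaw":200,"linear":[0,0,0],"twist":0},{"jaw":200,"linear":[0,0,0],"twist":0},{"jaw":200,"linear":[0,0,0],"twist":0},{"jaw":200,"linear":[0,0,0],"twist":0}]}}

```text
t: 4.7
tcp_pos: [0.46, -0.354, 0.0093]
tool_rot: [2.51, 1.886, 0.001]
wrist_force: [-1.1, 2.2, 8.0]
grip_width: 0.441
gripper_force: 30.0
```

```bash
python3 - <<'E'
from m import *
cv2.imwrite("pics/a.png",crop(viewer.read_camera("top")[:,:,::-1],200,130,260,150,3))
print(case(-32,92,57))
go(np.r_[case(-32,92,57)[:2],.2],TH)
E
```

```text
[0.54816536 0.20857526 0.057     ]
now [ 0.46   -0.354   0.0093] yaw -0.282 q6 -0.44 tool shift mm [ 564.7  -71.5 -191.5] twist -0.324 (alt 2.818) t 4.8
```

{"api": "carry_out", "payload": {"rows": [{"jaw":200,"linear":[0,0,-20],"twist":0},{"jaw":200,"linear":[0,0,-38],"twist":0},{"jaw":200,"linear":[0,0,-38],"twist":0},{"jaw":200,"linear":[0,0,-38],"twist":-0.108},{"jaw":200,"linear":[0,0,-38],"twist":-0.108},{"jaw":200,"linear":[0,0,-20],"twist":-0.108},{"jaw":200,"linear":[0,0,0],"twist":0},{"jaw":200,"linear":[0,0,0],"twist":0}]}}

```text
t: 5.42
tcp_pos: [0.4595, -0.3535, 0.2007]
tool_rot: [2.174, 2.264, 0.0]
wrist_force: [0.6, -0.4, -1.9]
grip_width: 0.446
gripper_force: 30.0
```

```bash
python3 - <<'E'
from m import *
go(np.r_[case(-32,92,57)[:2],.2],TH)
E
```

```text
now [ 0.4595 -0.3535  0.2007] yaw 0.040 q6 -0.76 tool shift mm [ 5.581e+02  1.113e+02 -1.000e-01] twist -0.002 (alt 3.140) t 5.4
```

{"api": "carry_out", "payload": {"rows": [{"jaw":200,"linear":[20,4,0],"twist":0},{"jaw":200,"linear":[40,8,0],"twist":0},{"jaw":200,"linear":[40,8,0],"twist":0},{"jaw":200,"linear":[40,8,0],"twist":0},{"jaw":200,"linear":[40,8,0],"twist":0},{"jaw":200,"linear":[40,8,0],"twist":0},{"jaw":200,"linear":[40,8,0],"twist":0},{"jaw":200,"linear":[40,8,0],"twist":0},{"jaw":200,"linear":[40,8,0],"twist":0},{"jaw":200,"linear":[40,8,0],"twist":0},{"jaw":200,"linear":[40,8,0],"twist":0},{"jaw":200,"linear":[40,8,0],"twist":0}]}}

```text
t: 6.42
tcp_pos: [0.5312, 0.1121, 0.1979]
tool_rot: [-2.176, -2.264, 0.003]
wrist_force: [0.4, -0.8, -1.1]
grip_width: 0.444
gripper_force: 30.0
```

{"api": "carry_out", "payload": {"rows": [{"jaw":200,"linear":[40,8,0],"twist":0},{"jaw":200,"linear":[20,4,0],"twist":0},{"jaw":200,"linear":[0,0,0],"twist":0},{"jaw":200,"linear":[0,0,0],"twist":0}]}}

```text
t: 6.75
tcp_pos: [0.5407, 0.1711, 0.1977]
tool_rot: [-2.173, -2.267, 0.004]
wrist_force: [0.2, 1.0, 0.6]
grip_width: 0.445
gripper_force: 30.0
```

```bash
python3 - <<'E'
from m import *
go(np.r_[case(-32,92,57)[:2],.0605],TH)
E
```

```text
now [0.5407 0.1711 0.1977] yaw 0.042 q6 0.20 tool shift mm [ 37.2   9.4 137.1] twist 0.000 (alt -3.142) t 6.8
```

{"api": "carry_out", "payload": {"rows": [{"jaw":200,"linear":[17,4,25],"twist":0},{"jaw":200,"linear":[18,5,25],"twist":0},{"jaw":200,"linear":[0,0,30],"twist":0},{"jaw":200,"linear":[0,0,0],"twist":0},{"jaw":200,"linear":[0,0,0],"twist":0}]}}

```text
t: 7.17
tcp_pos: [0.5482, 0.2045, 0.1185]
tool_rot: [-2.175, -2.264, 0.005]
wrist_force: [-0.8, -0.0, 0.7]
grip_width: 0.44
gripper_force: 30.0
```

```bash
python3 - <<'E'
from m import *
go(np.r_[case(-32,91,57)[:2],.0605],TH)
cv2.imwrite("pics/b.png",np.hstack([crop(viewer.read_camera("top")[:,:,::-1],210,140,110,150,3.6),crop(viewer.read_camera("scene")[:,:,::-1],280,140,110,150,3.6)]))
E
```

```text
now [0.5482 0.2045 0.1185] yaw 0.040 q6 0.25 tool shift mm [ 3.2  0.3 58. ] twist -0.002 (alt 3.140) t 7.2
```

View pics/b.png

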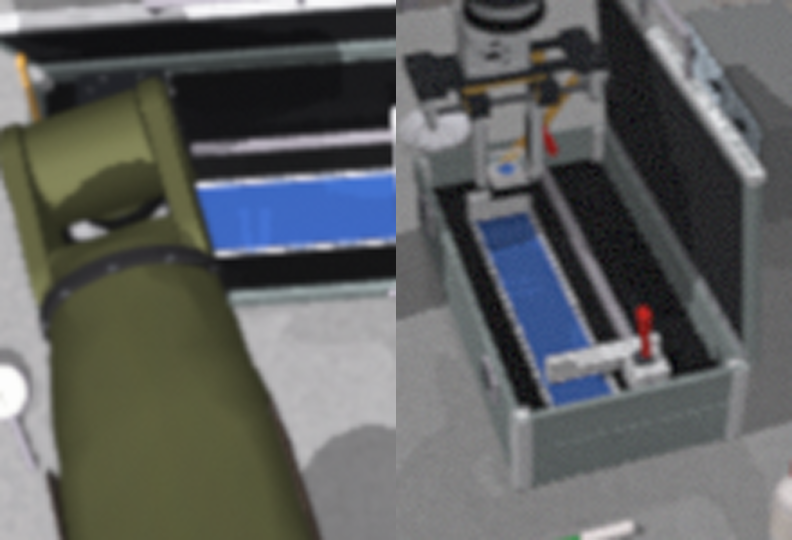

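The right half shows the box held level over the channel at the end stop, about (505,170) in the crop; fingers are clear. Lowering.

{"api": "carry_out", "payload": {"rows": [{"jaw":200,"linear":[2,0,20],"twist":0},{"jaw":200,"linear":[0,0,20],"twist":0},{"jaw":200,"linear":[0,0,10],"twist":0},{"jaw":200,"linear":[0,0,4],"twist":0},{"jaw":200,"linear":[0,0,3],"twist":0},{"jaw":200,"linear":[0,0,0],"twist":0},{"jaw":200,"linear":[0,0,0],"twist":0}]}}

```text
t: 7.85
tcp_pos: [0.5493, 0.2079, 0.0635]
tool_rot: [2.174, 2.267, 0.002]
wrist_force: [1.1, 0.0, -0.6]
grip_width: 0.441
gripper_force: 30.0
```

{"api": "carry_out", "payload": {"rows": [{"jaw":200,"linear":[0,0,2],"twist":0},{"jaw":200,"linear":[0,0,1],"twist":0},{"jaw":200,"linear":[0,0,0],"twist":0},{"jaw":200,"linear":[0,0,0],"twist":0}]}}

```text
t: 8.18
tcp_pos: [0.5488, 0.2079, 0.0596]
tool_rot: [2.174, 2.268, 0.0]
wrist_force: [0.6, 0.6, -1.3]
grip_width: 0.44
gripper_force: 30.0
```

{"api": "carry_out", "payload": {"rows": [{"jaw":200,"linear":[0,0,1],"twist":0},{"jaw":200,"linear":[0,0,0],"twist":0},{"jaw":110,"linear":[0,0,0],"twist":0},{"jaw":95,"linear":[0,0,0],"twist":0},{"jaw":87,"linear":[0,0,0],"twist":0},{"jaw":87,"linear":[0,0,0],"twist":0},{"jaw":87,"linear":[0,0,-20],"twist":0},{"jaw":79,"linear":[0,0,-40],"twist":0},{"jaw":79,"linear":[0,0,-40],"twist":0},{"jaw":79,"linear":[0,0,-40],"twist":0},{"jaw":79,"linear":[0,0,0],"twist":0}]}}

```text
t: 9.1
tcp_pos: [0.5512, 0.2086, 0.2067]
tool_rot: [2.17, 2.264, 0.016]
wrist_force: [-0.1, 0.3, 0.5]
grip_width: 0.691
gripper_force: 0.0
```

```bash
python3 - <<'E'
from m import *
im=viewer.read_camera("top")
for k,v in boxes(im,205).items(): print(k,v)
go([.568,-.356,.2],.305)
E
```

```text
violet (((568.1494140625, -355.743408203125), (39.995914459228516, 42.17609405517578), 17.191204071044922), array([ 568.03202869, -356.15658426]), 67)
now [0.5502 0.2083 0.2027] yaw 0.042 q6 0.26 tool shift mm [-564.6   -6.     1.6] twist -0.263 (alt 2.879) t 9.2
```

{"api": "carry_out", "payload": {"rows": [{"jaw":79,"linear":[-20,0,0],"twist":0},{"jaw":79,"linear":[-40,0,0],"twist":0},{"jaw":79,"linear":[-40,0,0],"twist":0},{"jaw":79,"linear":[-40,0,0],"twist":0},{"jaw":79,"linear":[-40,0,0],"twist":0},{"jaw":79,"linear":[-40,0,0],"twist":0},{"jaw":79,"linear":[-40,0,0],"twist":0},{"jaw":79,"linear":[-40,0,0],"twist":0},{"jaw":79,"linear":[-40,0,0],"twist":0},{"jaw":79,"linear":[-40,0,0],"twist":0},{"jaw":79,"linear":[-40,0,0],"twist":0},{"jaw":79,"linear":[-40,0,0],"twist":0}]}}

```text
t: 10.15
tcp_pos: [0.5675, -0.2536, 0.1971]
tool_rot: [-2.173, -2.266, 0.001]
wrist_force: [1.5, 1.1, 1.2]
grip_width: 0.69
gripper_force: 0.0
```

{"api": "carry_out", "payload": {"rows": [{"jaw":79,"linear":[-40,0,0],"twist":0},{"jaw":79,"linear":[-40,0,0],"twist":0},{"jaw":79,"linear":[-20,0,20],"twist":-0.08},{"jaw":79,"linear":[0,0,30],"twist":-0.1},{"jaw":79,"linear":[0,0,30],"twist":-0.083},{"jaw":79,"linear":[0,0,20],"twist":0},{"jaw":79,"linear":[0,0,0],"twist":0},{"jaw":79,"linear":[0,0,0],"twist":0}]}}

```text
t: 10.82
tcp_pos: [0.5718, -0.3513, 0.0972]
tool_rot: [-1.857, -2.53, 0.0]
wrist_force: [0.5, -1.0, 1.2]
grip_width: 0.689
gripper_force: 0.0
```

```bash
python3 - <<'E'
from m import *
im=viewer.read_camera("top")
for k,v in boxes(im,205).items(): print(k,v)
go([.568,-.356,.0075],.302)
E
```

```text
now [ 0.5725 -0.3517  0.099 ] yaw 0.304 q6 -0.91 tool shift mm [-2.7 -5.6 91.5] twist 0.002 (alt -3.139) t 10.9
```

{"api": "carry_out", "payload": {"rows": [{"jaw":79,"linear":[-3,-5,26],"twist":0},{"jaw":79,"linear":[0,0,30],"twist":0},{"jaw":79,"linear":[0,0,24],"twist":0},{"jaw":79,"linear":[0,0,10],"twist":0},{"jaw":180,"linear":[0,0,0],"twist":0},{"jaw":200,"linear":[0,0,0],"twist":0},{"jaw":200,"linear":[0,0,0],"twist":0},{"jaw":200,"linear":[0,0,0],"twist":0},{"jaw":200,"linear":[0,0,0],"twist":0},{"jaw":200,"linear":[0,0,0],"twist":0}]}}

```text
t: 11.7
tcp_pos: [0.5694, -0.3566, 0.0107]
tool_rot: [1.856, 2.53, 0.0]
wrist_force: [-0.6, 1.3, 7.8]
grip_width: 0.443
gripper_force: 30.0
```

{"api": "carry_out", "payload": {"rows": [{"jaw":200,"linear":[0,0,-20],"twist":0},{"jaw":200,"linear":[0,0,-38],"twist":0},{"jaw":200,"linear":[0,0,-38],"twist":0},{"jaw":200,"linear":[0,0,-38],"twist":0.08},{"jaw":200,"linear":[0,0,-38],"twist":0.1},{"jaw":200,"linear":[0,0,-20],"twist":0.083},{"jaw":200,"linear":[0,0,0],"twist":0},{"jaw":200,"linear":[0,0,0],"twist":0}]}}

```text
t: 12.37
tcp_pos: [0.5687, -0.3562, 0.2019]
tool_rot: [2.171, 2.267, 0.001]
wrist_force: [-0.3, 0.4, -2.1]
grip_width: 0.448
gripper_force: 30.0
```

```bash
python3 - <<'E'
from m import *
go(np.r_[case(-32,44,57)[:2],.2],TH)
cv2.imwrite("pics/d.png",np.hstack([crop(viewer.read_camera("top")[:,:,::-1],210,140,120,100,3.3),crop(viewer.read_camera("scene")[:,:,::-1],280,140,120,100,3.3)]))
E
```

```text
now [ 0.5687 -0.3562  0.2019] yaw 0.043 q6 -0.66 tool shift mm [517.1   3.9   1.1] twist 0.001 (alt -3.140) t 12.4
```

View pics/d.png

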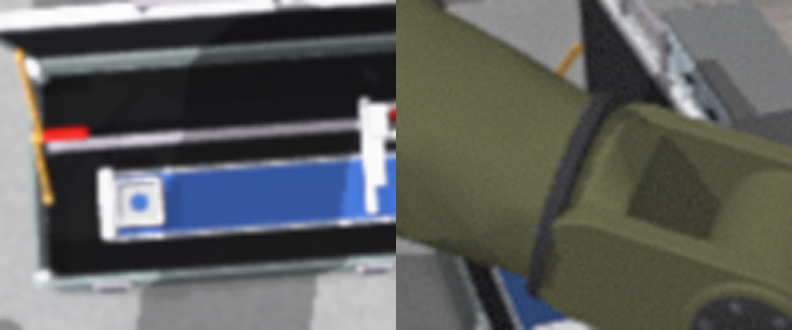

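The picture shows the blue-stone box lying flat in the channel by the stop, crop (140,203), with only a small gap. Bringing the second one.

{"api": "carry_out", "payload": {"rows": [{"jaw":200,"linear":[17,0,0],"twist":0},{"jaw":200,"linear":[40,0,0],"twist":0},{"jaw":200,"linear":[40,0,0],"twist":0},{"jaw":200,"linear":[40,0,0],"twist":0},{"jaw":200,"linear":[40,0,0],"twist":0},{"jaw":200,"linear":[40,0,0],"twist":0},{"jaw":200,"linear":[40,0,0],"twist":0},{"jaw":200,"linear":[40,0,0],"twist":0},{"jaw":200,"linear":[40,0,0],"twist":0},{"jaw":200,"linear":[40,0,0],"twist":0},{"jaw":200,"linear":[40,0,0],"twist":0},{"jaw":200,"linear":[40,0,0],"twist":0}]}}

```text
t: 13.47
tcp_pos: [0.5482, 0.1024, 0.199]
tool_rot: [-2.172, -2.268, 0.003]
wrist_force: [1.2, -0.5, -1.4]
grip_width: 0.449
gripper_force: 30.0
```

{"api": "carry_out", "payload": {"rows": [{"jaw":200,"linear":[30,3,0],"twist":0},{"jaw":200,"linear":[15,0,20],"twist":0},{"jaw":200,"linear":[0,0,30],"twist":0},{"jaw":200,"linear":[0,0,20],"twist":0},{"jaw":200,"linear":[0,0,0],"twist":0},{"jaw":200,"linear":[0,0,0],"twist":0}]}}

```text
t: 13.97
tcp_pos: [0.5496, 0.1455, 0.1292]
tool_rot: [-2.172, -2.267, 0.004]
wrist_force: [0.3, -0.2, -0.7]
grip_width: 0.44
gripper_force: 30.0
```

```bash
python3 - <<'E'
from m import *
go(np.r_[case(-32,44,57)[:2],.061],TH)
E
```

```text
now [0.5496 0.1455 0.1292] yaw 0.043 q6 0.15 tool shift mm [15.1  1.4 68.2] twist 0.001 (alt -3.141) t 14.0
```

{"api": "carry_out", "payload": {"rows": [{"jaw":200,"linear":[14,1,10],"twist":0},{"jaw":200,"linear":[0,0,20],"twist":0},{"jaw":200,"linear":[0,0,20],"twist":0},{"jaw":200,"linear":[0,0,10],"twist":0},{"jaw":200,"linear":[0,0,4],"twist":0},{"jaw":200,"linear":[0,0,0],"twist":0},{"jaw":200,"linear":[0,0,0],"twist":0},{"jaw":200,"linear":[0,0,0],"twist":0}]}}

```text
t: 14.63
tcp_pos: [0.5514, 0.1599, 0.0677]
tool_rot: [2.174, 2.267, 0.002]
wrist_force: [-0.1, 0.1, -0.4]
grip_width: 0.442
gripper_force: 30.0
```

```bash
python3 - <<'E'
from m import *
go(np.r_[case(-32,44,57)[:2],.061],TH)
E
```

```text
now [0.5514 0.1599 0.0677] yaw 0.042 q6 0.18 tool shift mm [ 0.8 -1.2  6.7] twist -0.000 (alt 3.142) t 14.6
```

{"api": "carry_out", "payload": {"rows": [{"jaw":200,"linear":[0,-1,4],"twist":0},{"jaw":200,"linear":[0,0,3],"twist":0},{"jaw":200,"linear":[0,0,1],"twist":0},{"jaw":200,"linear":[0,0,0],"twist":0},{"jaw":200,"linear":[0,0,0],"twist":0}]}}

```text
t: 15.05
tcp_pos: [0.5501, 0.1597, 0.0602]
tool_rot: [2.174, 2.267, 0.002]
wrist_force: [-7.4, -1.7, 18.4]
grip_width: 0.446
gripper_force: 30.0
```

{"api": "carry_out", "payload": {"rows": [{"jaw":200,"linear":[0,0,-1],"twist":0},{"jaw":110,"linear":[0,0,0],"twist":0},{"jaw":95,"linear":[0,0,0],"twist":0},{"jaw":87,"linear":[0,0,0],"twist":0},{"jaw":87,"linear":[0,0,0],"twist":0},{"jaw":87,"linear":[0,0,-20],"twist":0},{"jaw":79,"linear":[0,0,-40],"twist":0},{"jaw":79,"linear":[0,0,-40],"twist":0},{"jaw":79,"linear":[0,0,-40],"twist":0},{"jaw":255,"linear":[0,0,0],"twist":0},{"jaw":255,"linear":[0,0,0],"twist":0}]}}

```text
t: 15.97
tcp_pos: [0.5505, 0.1598, 0.2014]
tool_rot: [2.173, 2.266, 0.005]
wrist_force: [-0.3, -0.1, -1.3]
grip_width: 0.587
gripper_force: 0.0
```

```bash
python3 - <<'E'
from m import *
go(np.r_[case(-32,-148,57)[:2],.2],TH)
E
```

```text
now [0.5505 0.1598 0.2014] yaw 0.042 q6 0.18 tool shift mm [-191.2   -0.3    1.3] twist 0.000 (alt -3.142) t 16.0
```

{"api": "carry_out", "payload": {"rows": [{"jaw":255,"linear":[-32,0,0],"twist":0},{"jaw":255,"linear":[-40,0,0],"twist":0},{"jaw":255,"linear":[-40,0,0],"twist":0},{"jaw":255,"linear":[-40,0,0],"twist":0},{"jaw":255,"linear":[-40,0,0],"twist":0},{"jaw":255,"linear":[0,0,0],"twist":0},{"jaw":255,"linear":[0,0,30],"twist":0},{"jaw":255,"linear":[0,0,30],"twist":0},{"jaw":255,"linear":[0,0,10],"twist":0},{"jaw":255,"linear":[0,0,0],"twist":0},{"jaw":255,"linear":[0,0,0],"twist":0}]}}

```text
t: 16.88
tcp_pos: [0.5579, -0.0319, 0.1295]
tool_rot: [-2.173, -2.267, 0.001]
wrist_force: [0.4, -0.5, 0.5]
grip_width: 0.009
gripper_force: 0.0
```

```bash
python3 - <<'E'
from m import *
go(np.r_[case(-32,-148,57)[:2],.062],TH)
cv2.imwrite("pics/e.png",np.hstack([crop(viewer.read_camera("top")[:,:,::-1],215,140,150,100,2.64),crop(viewer.read_camera("scene")[:,:,::-1],280,160,120,120,3.3)[:264]]))
E
```

```text
now [ 0.5579 -0.0319  0.1295] yaw 0.042 q6 -0.17 tool shift mm [ 0.7  0.5 67.5] twist 0.000 (alt -3.141) t 16.9
```

View pics/e.png

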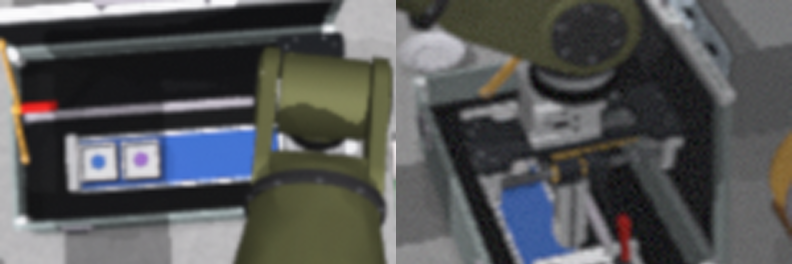

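Both boxes sit in the channel, crop (98,160) blue and (140,158) violet. Going down behind the plate and pushing.

{"api": "carry_out", "payload": {"rows": [{"jaw":255,"linear":[0,0,25],"twist":0},{"jaw":255,"linear":[0,0,25],"twist":0},{"jaw":255,"linear":[0,0,14],"twist":0},{"jaw":255,"linear":[0,0,0],"twist":0},{"jaw":255,"linear":[5,0,0],"twist":0},{"jaw":255,"linear":[10,0,0],"twist":0},{"jaw":255,"linear":[10,0,0],"twist":0},{"jaw":255,"linear":[10,0,0],"twist":0}]}}

```text
t: 17.65
tcp_pos: [0.5571, 0.0039, 0.0669]
tool_rot: [2.173, 2.266, 0.002]
wrist_force: [1.0, -0.9, 1.9]
grip_width: 0.002
gripper_force: 1.0
```

{"api": "carry_out", "payload": {"rows": [{"jaw":255,"linear":[10,0,0],"twist":0},{"jaw":255,"linear":[10,0,0],"twist":0},{"jaw":255,"linear":[10,0,0],"twist":0},{"jaw":255,"linear":[10,0,0],"twist":0},{"jaw":255,"linear":[10,0,0],"twist":0},{"jaw":255,"linear":[10,0,0],"twist":0},{"jaw":255,"linear":[10,0,0],"twist":0},{"jaw":255,"linear":[10,0,0],"twist":0},{"jaw":255,"linear":[10,0,0],"twist":0},{"jaw":255,"linear":[10,0,0],"twist":0},{"jaw":255,"linear":[5,0,0],"twist":0},{"jaw":255,"linear":[0,0,0],"twist":0}]}}

```text
t: 18.65
tcp_pos: [0.5518, 0.1089, 0.0653]
tool_rot: [-2.173, -2.268, 0.0]
wrist_force: [1.7, -0.2, 0.3]
grip_width: 0.004
gripper_force: 0.0
```

```bash
python3 - <<'E'
from m import *
go(np.r_[case(-32,15,57)[:2],.062],TH)
E
```

```text
now [0.5518 0.1089 0.0653] yaw 0.043 q6 0.09 tool shift mm [22.7  0.6  3.3] twist 0.001 (alt -3.141) t 18.6
```

{"api": "carry_out", "payload": {"rows": [{"jaw":255,"linear":[5,0,0],"twist":0},{"jaw":255,"linear":[5,0,0],"twist":0},{"jaw":255,"linear":[4,0,0],"twist":0},{"jaw":255,"linear":[3,0,0],"twist":0},{"jaw":255,"linear":[1,0,0],"twist":0},{"jaw":255,"linear":[0,0,0],"twist":0}]}}

```text
t: 19.15
tcp_pos: [0.5512, 0.1259, 0.0654]
tool_rot: [-2.174, -2.268, -0.0]
wrist_force: [-0.3, 1.0, 0.1]
grip_width: 0.006
gripper_force: 0.0
```

{"api": "carry_out", "payload": {"rows": [{"jaw":255,"linear":[2,0,0],"twist":0},{"jaw":255,"linear":[0,0,0],"twist":0}]}}

```text
t: 19.32
tcp_pos: [0.5512, 0.1278, 0.0655]
tool_rot: [2.174, 2.267, 0.0]
wrist_force: [-0.3, 0.0, -0.3]
grip_width: 0.007
gripper_force: 0.0
```

{"api": "carry_out", "payload": {"rows": [{"jaw":255,"linear":[1,0,0],"twist":0},{"jaw":255,"linear":[0,0,0],"twist":0}]}}

```text
t: 19.48
tcp_pos: [0.5512, 0.1287, 0.0655]
tool_rot: [2.174, 2.267, 0.0]
wrist_force: [-0.1, -1.4, -0.5]
grip_width: 0.004
gripper_force: 0.4
```

{"api": "carry_out", "payload": {"rows": [{"jaw":255,"linear":[1,0,0],"twist":0},{"jaw":255,"linear":[1,0,0],"twist":0},{"jaw":255,"linear":[0,0,0],"twist":0}]}}

```text
t: 19.73
tcp_pos: [0.5511, 0.1308, 0.0655]
tool_rot: [2.174, 2.267, 0.0]
wrist_force: [0.5, -0.6, -0.6]
grip_width: 0.007
gripper_force: 0.5
```

{"api": "carry_out", "payload": {"rows": [{"jaw":255,"linear":[1,0,0],"twist":0},{"jaw":255,"linear":[1,0,0],"twist":0},{"jaw":255,"linear":[0,0,0],"twist":0}]}}

```text
t: 19.98
tcp_pos: [0.551, 0.1322, 0.0655]
tool_rot: [2.174, 2.267, -0.001]
wrist_force: [-0.2, -7.0, 1.0]
grip_width: 0.004
gripper_force: 3.2
```

```bash
python3 - <<'E'
from m import *
go(np.r_[case(-32,15,57)[:2],.062],TH)
cv2.imwrite("pics/f.png",np.hstack([crop(viewer.read_camera("top")[:,:,::-1],215,140,150,100,2.64),crop(viewer.read_camera("scene")[:,:,::-1],280,150,120,120,3.3)[:264]]))
E
```

```text
now [0.551  0.1322 0.0655] yaw 0.042 q6 0.13 tool shift mm [-0.6  0.4  3.5] twist 0.000 (alt -3.141) t 20.0
```

View pics/f.png

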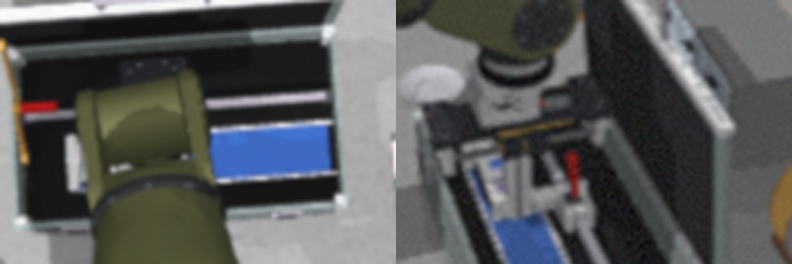

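Both views agree with the row being closed: plate against the boxes, cam upright at (572,170). Force is 7 N at the predicted place. One more firm nudge, then retreat and turn for the cam.

{"api": "carry_out", "payload": {"rows": [{"jaw":255,"linear":[1,0,0],"twist":0},{"jaw":255,"linear":[0,0,0],"twist":0},{"jaw":255,"linear":[0,0,0],"twist":0}]}}

```text
t: 20.33
tcp_pos: [0.551, 0.1323, 0.0655]
tool_rot: [2.174, 2.266, -0.003]
wrist_force: [-0.1, -13.0, 1.3]
grip_width: 0.006
gripper_force: 6.3
```

{"api": "carry_out", "payload": {"rows": [{"jaw":255,"linear":[-8,0,0],"twist":0},{"jaw":255,"linear":[-6,0,0],"twist":0},{"jaw":255,"linear":[0,0,-40],"twist":0},{"jaw":255,"linear":[0,0,-40],"twist":0},{"jaw":255,"linear":[0,0,-40],"twist":0},{"jaw":255,"linear":[0,0,-40],"twist":0},{"jaw":255,"linear":[0,0,0],"twist":-0.12},{"jaw":255,"linear":[0,0,0],"twist":-0.12},{"jaw":255,"linear":[0,0,0],"twist":-0.12},{"jaw":255,"linear":[0,0,0],"twist":-0.12},{"jaw":255,"linear":[0,0,0],"twist":-0.12},{"jaw":255,"linear":[0,0,0],"twist":-0.12}]}}

```text
t: 21.33
tcp_pos: [0.5514, 0.1196, 0.2255]
tool_rot: [-1.227, -2.892, -0.001]
wrist_force: [0.5, 0.4, 0.5]
grip_width: 0.005
gripper_force: 0.0
```

{"api": "carry_out", "payload": {"rows": [{"jaw":255,"linear":[0,0,0],"twist":-0.12},{"jaw":255,"linear":[0,0,0],"twist":-0.12},{"jaw":255,"linear":[0,0,0],"twist":-0.12},{"jaw":255,"linear":[0,0,0],"twist":-0.12},{"jaw":255,"linear":[0,0,0],"twist":-0.12},{"jaw":255,"linear":[0,0,0],"twist":-0.12},{"jaw":255,"linear":[0,0,0],"twist":-0.12},{"jaw":255,"linear":[0,0,0],"twist":0}]}}

```text
t: 22.0
tcp_pos: [0.5514, 0.1196, 0.2255]
tool_rot: [-0.058, 3.141, 0.001]
wrist_force: [0.1, -0.6, 1.0]
grip_width: 0.003
gripper_force: 0.0
```

```bash
python3 - <<'E'
from m import *
for n in ("top","scene"):
    hsv=cv2.cvtColor(viewer.read_camera(n),cv2.COLOR_RGB2HSV)
    m=cv2.inRange(hsv,(0,150,90),(6,255,255))|cv2.inRange(hsv,(174,150,90),(180,255,255))
    for st,c in list(zip(*cv2.connectedComponentsWithStats(m)[2:]))[1:]:
        if 8<st[4]<400: print(n,st,c.round(1))
print(case(27,1.6,140), proj("top",case(27,1.6,140)),proj("scene",case(27,1.6,140)))
go(np.r_[case(27+21,1.6,0)[:2],.222],TH+np.pi/2)
E
```

```text
top [376 145   5   6  23] [377.9 147.2]
top [223 178  14   5  48] [229.5 179.9]
scene [206   9  14  41 285] [212.7  28.6]
scene [156 110  13  26 206] [160.9 124.4]
scene [222 115  34  13 332] [237.2 120.4]
scene [332 196   3  13  27] [333.3 201.2]
scene [391 267   5   6  28] [393.  269.3]
[0.61090901 0.12073226 0.14      ] [[278.88746101 175.21197263]] [[334.41286789 196.79374896]]
now [0.5515 0.1196 0.2255] yaw 1.598 q6 -1.45 tool shift mm [-80.5  -0.2   3.5] twist -0.015 (alt 3.127) t 22.1
```

```bash
python3 - <<'E'
from m import *
go(np.r_[case(27,1.6,0)[:2],.109],TH+np.pi/2)
E
```

```text
now [0.5515 0.1196 0.2255] yaw 1.598 q6 -1.45 tool shift mm [-59.5  -0.5 116.5] twist -0.015 (alt 3.127) t 22.1
```

{"api": "carry_out", "payload": {"rows": [{"jaw":140,"linear":[-20,0,0],"twist":-0.015},{"jaw":140,"linear":[-20,0,0],"twist":0},{"jaw":140,"linear":[-19,0,0],"twist":0},{"jaw":140,"linear":[0,0,20],"twist":0},{"jaw":140,"linear":[0,0,20],"twist":0},{"jaw":140,"linear":[0,0,20],"twist":0},{"jaw":140,"linear":[0,0,0],"twist":0},{"jaw":140,"linear":[0,0,0],"twist":0}]}}

```text
t: 22.77
tcp_pos: [0.6102, 0.1221, 0.1652]
tool_rot: [0.068, -3.139, 0.0]
wrist_force: [0.1, -0.6, 0.7]
grip_width: 0.448
gripper_force: 0.0
```

```bash
python3 - <<'E'
from m import *
go(np.r_[case(27,1.6,0)[:2],.109],TH+np.pi/2)
cv2.imwrite("pics/g.png",np.hstack([crop(viewer.read_camera("top")[:,:,::-1],215,120,150,100,2.64),crop(viewer.read_camera("scene")[:,:,::-1],280,150,120,120,3.3)[:264]]))
E
```

```text
now [0.6102 0.1221 0.1652] yaw 1.614 q6 -1.48 tool shift mm [-0.8 -1.4 56.2] twist 0.002 (alt -3.140) t 22.8
```

View pics/g.png

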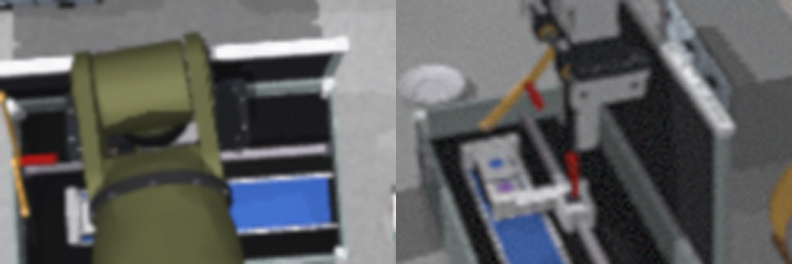

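The boxes (495,160)/(507,185) are tight between stop and plate, and the gripper stands over the red lever (572,170), clear of the lid. Grip the lever.

{"api": "carry_out", "payload": {"rows": [{"jaw":140,"linear":[0,-1,20],"twist":0},{"jaw":140,"linear":[0,0,20],"twist":0},{"jaw":140,"linear":[0,0,15],"twist":0},{"jaw":140,"linear":[0,0,0],"twist":0},{"jaw":240,"linear":[0,0,0],"twist":0},{"jaw":240,"linear":[0,0,0],"twist":0},{"jaw":240,"linear":[0,0,0],"twist":0},{"jaw":240,"linear":[0,0,0],"twist":0},{"jaw":240,"linear":[0,0,0],"twist":0},{"jaw":240,"linear":[0,0,0],"twist":0}]}}

```text
t: 23.7
tcp_pos: [0.6108, 0.1212, 0.1112]
tool_rot: [-0.072, 3.14, 0.0]
wrist_force: [-0.0, 0.5, 4.5]
grip_width: 0.124
gripper_force: 30.0
```

{"api": "carry_out", "payload": {"rows": [{"jaw":240,"linear":[6,0,0.4],"twist":0},{"jaw":240,"linear":[6,0,1.2],"twist":0},{"jaw":240,"linear":[6,0,1.9],"twist":0},{"jaw":240,"linear":[6,0,2.6],"twist":0},{"jaw":240,"linear":[5,0,3.3],"twist":0},{"jaw":240,"linear":[5,0,4],"twist":0},{"jaw":240,"linear":[4,0,4.5],"twist":0},{"jaw":240,"linear":[4,0,5.1],"twist":0},{"jaw":240,"linear":[0,0,0],"twist":0}]}}

```text
t: 24.45
tcp_pos: [0.568, 0.1193, 0.0875]
tool_rot: [-0.073, 3.14, 0.0]
wrist_force: [-2.4, 1.9, 4.3]
grip_width: 0.118
gripper_force: 30.0
```

{"api": "carry_out", "payload": {"rows": [{"jaw":240,"linear":[2.5,0,4.3],"twist":0},{"jaw":240,"linear":[2,0,4.6],"twist":0},{"jaw":240,"linear":[0,0,0],"twist":0}]}}

```text
t: 24.7
tcp_pos: [0.5637, 0.1191, 0.0787]
tool_rot: [-0.073, 3.141, 0.0]
wrist_force: [-1.7, 1.2, 4.0]
grip_width: 0.122
gripper_force: 30.0
```

{"api": "carry_out", "payload": {"rows": [{"jaw":240,"linear":[1.5,0,5],"twist":0},{"jaw":240,"linear":[1,0,5],"twist":0},{"jaw":240,"linear":[0.5,0,4],"twist":0},{"jaw":240,"linear":[0,0,0],"twist":0}]}}

```text
t: 25.03
tcp_pos: [0.5607, 0.119, 0.0647]
tool_rot: [0.073, -3.141, -0.0]
wrist_force: [-3.5, 0.9, 5.8]
grip_width: 0.119
gripper_force: 30.0
```

{"api": "carry_out", "payload": {"rows": [{"jaw":240,"linear":[0,0,2],"twist":0},{"jaw":240,"linear":[0,0,1],"twist":0},{"jaw":240,"linear":[0,0,0],"twist":0}]}}

```text
t: 25.28
tcp_pos: [0.5605, 0.119, 0.062]
tool_rot: [0.073, -3.14, -0.0]
wrist_force: [-6.3, 1.5, 6.6]
grip_width: 0.121
gripper_force: 30.0
```

{"api": "carry_out", "payload": {"rows": [{"jaw":240,"linear":[0,0,1],"twist":0},{"jaw":240,"linear":[0,0,1],"twist":0},{"jaw":240,"linear":[0,0,0],"twist":0}]}}

```text
t: 25.53
tcp_pos: [0.5606, 0.1189, 0.06]
tool_rot: [0.073, -3.14, -0.0]
wrist_force: [-5.4, 0.2, 5.9]
grip_width: 0.125
gripper_force: 30.0
```

{"api": "carry_out", "payload": {"rows": [{"jaw":180,"linear":[0,0,0],"twist":0},{"jaw":180,"linear":[0,0,0],"twist":0},{"jaw":180,"linear":[0,0,-20],"twist":0},{"jaw":180,"linear":[0,0,-20],"twist":0},{"jaw":255,"linear":[6,0,0],"twist":0},{"jaw":255,"linear":[0,0,0],"twist":0},{"jaw":255,"linear":[0,0,0],"twist":0},{"jaw":255,"linear":[0,0,0],"twist":0}]}}

```text
t: 26.2
tcp_pos: [0.5546, 0.1185, 0.0986]
tool_rot: [0.073, -3.139, 0.0]
wrist_force: [0.0, 0.8, 0.5]
grip_width: 0.044
gripper_force: 0.2
```

{"api": "carry_out", "payload": {"rows": [{"jaw":255,"linear":[0,0,6],"twist":0},{"jaw":255,"linear":[0,0,5],"twist":0},{"jaw":255,"linear":[0,0,2],"twist":0},{"jaw":255,"linear":[0,0,1],"twist":0},{"jaw":255,"linear":[0,0,0],"twist":0}]}}

```text
t: 26.62
tcp_pos: [0.5549, 0.1185, 0.0849]
tool_rot: [0.073, -3.14, 0.0]
wrist_force: [0.3, 0.3, 0.2]
grip_width: 0.006
gripper_force: 0.0
```

{"api": "carry_out", "payload": {"rows": [{"jaw":255,"linear":[0,0,1],"twist":0},{"jaw":255,"linear":[0,0,0],"twist":0}]}}

```text
t: 26.78
tcp_pos: [0.5552, 0.1185, 0.0845]
tool_rot: [-0.073, 3.14, 0.0]
wrist_force: [0.4, 0.1, -0.5]
grip_width: 0.005
gripper_force: 0.0
```

{"api": "carry_out", "payload": {"rows": [{"jaw":255,"linear":[0,0,1],"twist":0},{"jaw":255,"linear":[0,0,0],"twist":0}]}}

```text
t: 26.95
tcp_pos: [0.5551, 0.1185, 0.0837]
tool_rot: [-0.073, 3.14, 0.0]
wrist_force: [-1.5, 0.3, 2.0]
grip_width: 0.004
gripper_force: 1.1
```

{"api": "carry_out", "payload": {"rows": [{"jaw":255,"linear":[0,0,1],"twist":0},{"jaw":255,"linear":[0,0,0],"twist":0}]}}

```text
t: 27.12
tcp_pos: [0.5551, 0.1185, 0.0826]
tool_rot: [-0.073, 3.14, -0.0]
wrist_force: [-1.1, -0.0, 2.9]
grip_width: 0.005
gripper_force: 1.3
```

{"api": "carry_out", "payload": {"rows": [{"jaw":255,"linear":[0,0,1],"twist":0},{"jaw":255,"linear":[0,0,0],"twist":0}]}}

```text
t: 27.28
tcp_pos: [0.5551, 0.1186, 0.0817]
tool_rot: [-0.073, 3.14, 0.0]
wrist_force: [-1.9, 0.5, 5.1]
grip_width: 0.002
gripper_force: 2.4
```

{"api": "carry_out", "payload": {"rows": [{"jaw":255,"linear":[0,0,1],"twist":0},{"jaw":255,"linear":[0,0,0],"twist":0}]}}

```text
t: 27.45
tcp_pos: [0.5551, 0.1186, 0.0812]
tool_rot: [-0.073, 3.14, 0.0]
wrist_force: [-5.2, -0.9, 10.8]
grip_width: 0.005
gripper_force: 5.5
```

Cam pressed to its end stop at 10.8 N. Retreating, then measuring the knee again.

{"api": "carry_out", "payload": {"rows": [{"jaw":255,"linear":[0,0,-20],"twist":0},{"jaw":160,"linear":[0,0,-40],"twist":0},{"jaw":38,"linear":[10,0,-40],"twist":0},{"jaw":38,"linear":[0,-20,-40],"twist":0},{"jaw":38,"linear":[0,0,0],"twist":0},{"jaw":38,"linear":[0,0,0],"twist":0}]}}

```text
t: 27.95
tcp_pos: [0.5466, 0.099, 0.2195]
tool_rot: [-0.071, 3.137, 0.001]
wrist_force: [0.2, -0.6, 0.1]
grip_width: 0.323
gripper_force: 0.0
```

```bash
python3 - <<'E'
from m import *
I={n:viewer.read_camera(n) for n in("top","scene")}
for n in I:
    hsv=cv2.cvtColor(I[n],cv2.COLOR_RGB2HSV)
    m=cv2.inRange(hsv,(0,150,80),(7,255,255))|cv2.inRange(hsv,(173,150,80),(180,255,255))
    L=cv2.connectedComponentsWithStats(m)
    for i,(st,c) in enumerate(zip(L[2],L[3])):
        if i and 8<st[4]<400 and 210<c[0]<370 and 150<c[1]<260:
            p=np.argwhere(L[1]==i)[:,::-1].astype(np.float32); print(n,st,c.round(1),cv2.minAreaRect(p))
go([.6053,.272,.2],TH+np.pi/2)
for n in I: print(proj(n,[[.6053,.27,.113]]))
cv2.imwrite("pics/k.png",np.hstack([crop(I["top"][:,:,::-1],205,130,100,75,4),crop(I["scene"][:,:,::-1],285,140,100,75,4)]))
E
```

```text
top [223 178  14   4  49] [229.7 179.7] ((229.5, 179.5), (3.0, 13.0), 90.0)
scene [318 210  14   6  31] [323.7 212.6] ((324.5, 212.49998474121094), (2.3533935546875, 13.728129386901855), 78.69007110595703)
now [0.5456 0.0995 0.2165] yaw 1.617 q6 -1.50 tool shift mm [-67.6 169.6  16.4] twist 0.004 (alt -3.138) t 28.1
[[229.40472531 180.21505603]]
[[321.21008594 178.0684805 ]]
```

View pics/k.png

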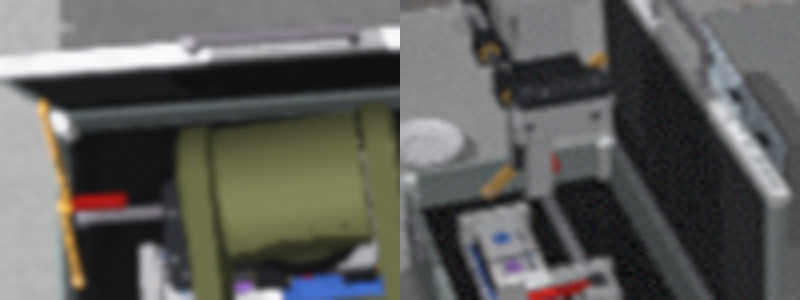

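The lever is flat (red at (560,290)). The knob is unchanged at top (229.7,179.7). Moving over the knee.

{"api": "carry_out", "payload": {"rows": [{"jaw":38,"linear":[0,34,0],"twist":0},{"jaw":38,"linear":[0,34,0],"twist":0},{"jaw":38,"linear":[0,34,0],"twist":0},{"jaw":38,"linear":[0,34,0],"twist":0},{"jaw":38,"linear":[0,33,0],"twist":0},{"jaw":38,"linear":[-22,0,0],"twist":0},{"jaw":38,"linear":[-22,0,0],"twist":0},{"jaw":38,"linear":[-22,0,0],"twist":0},{"jaw":38,"linear":[0,0,20],"twist":0},{"jaw":38,"linear":[0,0,20],"twist":0},{"jaw":38,"linear":[0,0,20],"twist":0},{"jaw":38,"linear":[0,0,0],"twist":0}]}}

```text
t: 29.05
tcp_pos: [0.6019, 0.2709, 0.1512]
tool_rot: [0.073, -3.132, 0.005]
wrist_force: [0.3, -0.3, -0.8]
grip_width: 0.85
gripper_force: 0.0
```

```bash
python3 - <<'E'
from m import *
go([.606,.273,.098],TH+np.pi/2)
cv2.imwrite("pics/l.png",np.hstack([crop(viewer.read_camera("top")[:,:,::-1],195,120,100,100,4),crop(viewer.read_camera("scene")[:,:,::-1],265,110,100,100,4)]))
E
```

```text
now [0.6019 0.2709 0.1512] yaw 1.617 q6 -1.25 tool shift mm [-4.7  2.1 53.2] twist 0.005 (alt -3.137) t 29.1
```

View pics/l.png

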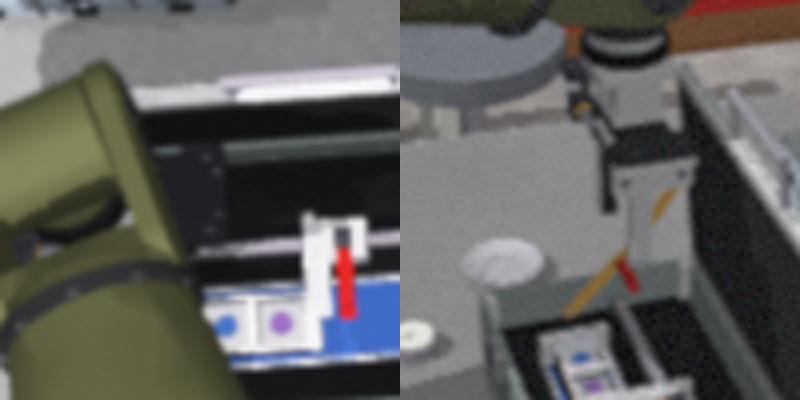

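The view shows the gripper straddling the stay, with the knob (628,275) between the fingers and the lid clear behind. Also the cam lies flat (345,280) behind the row. Descend and close gently on the knob's length.

{"api": "carry_out", "payload": {"rows": [{"jaw":38,"linear":[-4,2,15],"twist":0},{"jaw":38,"linear":[0,0,15],"twist":0},{"jaw":38,"linear":[0,0,15],"twist":0},{"jaw":38,"linear":[0,0,8],"twist":0},{"jaw":38,"linear":[0,0,0],"twist":0},{"jaw":38,"linear":[0,0,0],"twist":0}]}}

```text
t: 29.65
tcp_pos: [0.6081, 0.2737, 0.1051]
tool_rot: [-0.073, 3.141, 0.0]
wrist_force: [-0.3, 0.5, 0.3]
grip_width: 0.854
gripper_force: 0.0
```

```bash
python3 - <<'E'
from m import *
go([.606,.273,.098],TH+np.pi/2)
cv2.imwrite("pics/n.png",crop(viewer.read_camera("scene")[:,:,::-1],265,110,100,100,6))
E
```

```text
now [0.6081 0.2737 0.1051] yaw 1.617 q6 -1.25 tool shift mm [ 2.1 -0.6  7.1] twist 0.004 (alt -3.137) t 29.6
```

View pics/n.png

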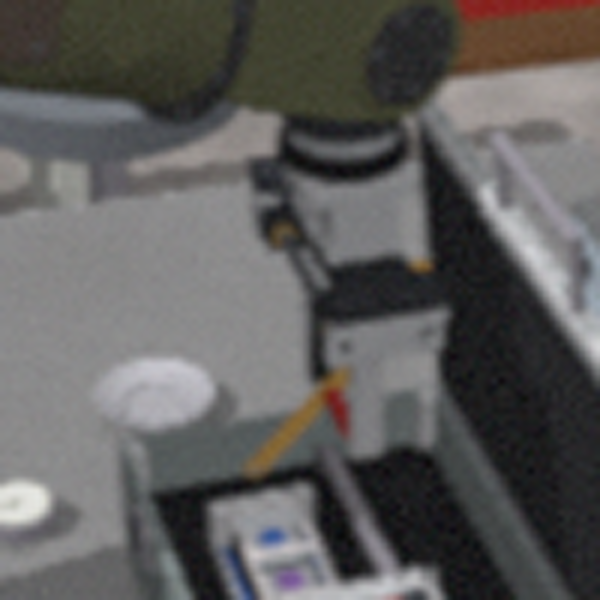

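{"api": "carry_out", "payload": {"rows": [{"jaw":38,"linear":[2,0,4],"twist":0},{"jaw":38,"linear":[0,0,3],"twist":0},{"jaw":90,"linear":[0,0,0],"twist":0},{"jaw":130,"linear":[0,0,0],"twist":0},{"jaw":160,"linear":[0,0,0],"twist":0},{"jaw":160,"linear":[0,0,0],"twist":0},{"jaw":160,"linear":[0,0,0],"twist":0},{"jaw":160,"linear":[0,0,0],"twist":0}]}}

```text
t: 30.37
tcp_pos: [0.6056, 0.2766, 0.0982]
tool_rot: [-0.074, 3.14, 0.008]
wrist_force: [-0.4, 19.1, -1.7]
grip_width: 0.515
gripper_force: 30.0
```

```bash
python3 - <<'E'
from m import *
print(proj("scene",[[.606,.25,.098],[.606,.232,.098]]))
cv2.imwrite("pics/o.png",crop(viewer.read_camera("scene")[:,:,::-1],290,150,60,60,8))
E
```

```text
[[322.7835692  184.44488338]
 [324.07747446 187.33316008]]
```

View pics/o.png

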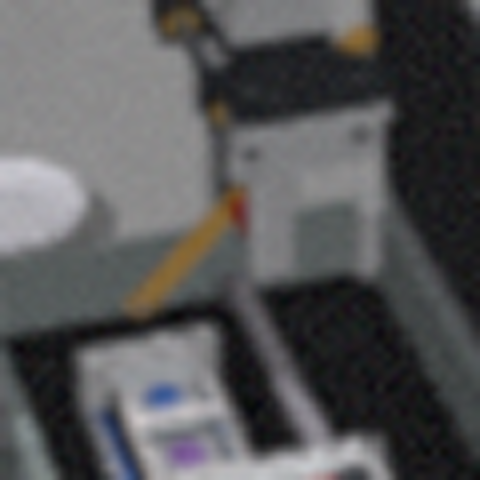

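{"api": "carry_out", "payload": {"rows": [{"jaw":160,"linear":[0,2,0],"twist":0},{"jaw":160,"linear":[0,0,0],"twist":0},{"jaw":160,"linear":[0,0,0],"twist":0}]}}

```text
t: 30.67
tcp_pos: [0.6057, 0.2768, 0.0981]
tool_rot: [-0.073, 3.14, 0.003]
wrist_force: [-0.8, 9.1, -0.1]
grip_width: 0.512
gripper_force: 30.0
```

{"api": "carry_out", "payload": {"rows": [{"jaw":160,"linear":[2.7,1,-2.4],"twist":0},{"jaw":160,"linear":[2.7,0,-2.2],"twist":0},{"jaw":160,"linear":[2.9,0,-2.1],"twist":0},{"jaw":160,"linear":[0,0,0],"twist":0}]}}

```text
t: 31.0
tcp_pos: [0.5972, 0.2765, 0.1048]
tool_rot: [-0.073, 3.14, 0.001]
wrist_force: [0.6, 5.7, -3.5]
grip_width: 0.51
gripper_force: 30.0
```

{"api": "carry_out", "payload": {"rows": [{"jaw":160,"linear":[3,0,-2],"twist":0},{"jaw":160,"linear":[3,0,-1.8],"twist":0},{"jaw":160,"linear":[3.1,0,-1.7],"twist":0},{"jaw":160,"linear":[0,0,0],"twist":0}]}}

```text
t: 31.33
tcp_pos: [0.588, 0.2761, 0.11]
tool_rot: [0.073, -3.141, -0.001]
wrist_force: [0.5, 6.0, -2.0]
grip_width: 0.509
gripper_force: 30.0
```

```bash
python3 - <<'E'
from m import *
cv2.imwrite("pics/p.png",crop(viewer.read_camera("scene")[:,:,::-1],280,110,80,90,6))
E
```

```text
(no output)
```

View pics/p.png

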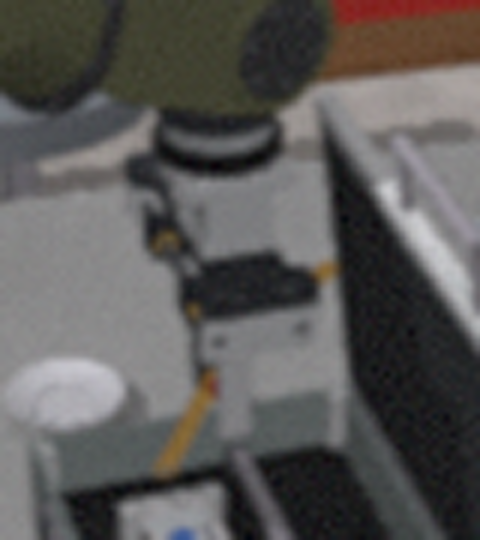

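The view shows the lower link standing steeper and the knob following the fingers at (212,385). That was my last picture view; from here I use numbers only. Continue on the arc.

{"api": "carry_out", "payload": {"rows": [{"jaw":160,"linear":[3.2,0,-1.5],"twist":0},{"jaw":160,"linear":[3.3,0,-1.3],"twist":0},{"jaw":160,"linear":[3.3,0,-1.2],"twist":0},{"jaw":160,"linear":[3.3,0,-1],"twist":0},{"jaw":160,"linear":[0,0,0],"twist":0},{"jaw":160,"linear":[0,0,0],"twist":0}]}}

```text
t: 31.88
tcp_pos: [0.5751, 0.2755, 0.115]
tool_rot: [0.073, -3.141, -0.002]
wrist_force: [0.1, 5.7, -2.2]
grip_width: 0.509
gripper_force: 30.0
```

```bash
python3 - <<'E'
from m import *
im=viewer.read_camera("scene"); hsv=cv2.cvtColor(im,cv2.COLOR_RGB2HSV)
m=cv2.inRange(hsv,(0,150,80),(7,255,255))|cv2.inRange(hsv,(173,150,80),(180,255,255))
for st,c in list(zip(*cv2.connectedComponentsWithStats(m)[2:]))[1:]:
    if 290<c[0]<350 and 150<c[1]<230: print(st,c)
o=cv2.inRange(hsv,(10,120,80),(25,255,255)); 
for st,c in list(zip(*cv2.connectedComponentsWithStats(o)[2:]))[1:]:
    if 290<c[0]<350 and 140<c[1]<230: print("orange",st,c)
go([.6,.2,.2])
E
```

```text
[318 210  14   6  33] [323.66666667 212.63636364]
orange [303 149   1   1   1] [303. 149.]
orange [329 155   6   4  10] [331.2 156.2]
orange [307 171   5  17  34] [309.38235294 179.41176471]
now [0.5751 0.2755 0.115 ] yaw 1.617 q6 -1.23 tool shift mm [-21.4 -76.5 -85. ] twist 0.000 (alt 0.000) t 31.9
```

{"api": "carry_out", "payload": {"rows": [{"jaw":120,"linear":[0,0,0],"twist":0},{"jaw":60,"linear":[0,0,0],"twist":0},{"jaw":38,"linear":[0,0,0],"twist":0},{"jaw":38,"linear":[0,0,0],"twist":0},{"jaw":38,"linear":[0,0,-30],"twist":0},{"jaw":38,"linear":[0,0,-40],"twist":0},{"jaw":38,"linear":[0,0,-40],"twist":0},{"jaw":38,"linear":[0,-40,-40],"twist":0},{"jaw":38,"linear":[35,-20,-40],"twist":0},{"jaw":38,"linear":[35,0,-40],"twist":0},{"jaw":38,"linear":[35,0,-20],"twist":0},{"jaw":38,"linear":[0,0,0],"twist":0}]}}

```text
t: 32.93
tcp_pos: [0.4867, 0.2268, 0.3414]
tool_rot: [-0.073, 3.133, 0.005]
wrist_force: [1.4, 0.2, 0.6]
grip_width: 0.851
gripper_force: 0.0
```

```bash
python3 - <<'E'
from m import *
for n in("top","scene"):
    im=viewer.read_camera(n); hsv=cv2.cvtColor(im,cv2.COLOR_RGB2HSV)
    m=cv2.inRange(hsv,(0,150,80),(7,255,255))|cv2.inRange(hsv,(173,150,80),(180,255,255))
    L=cv2.connectedComponentsWithStats(m)
    for st,c in list(zip(*L[2:]))[1:]:
        if st[4]>5 and 200<c[0]<370 and 140<c[1]<240: print(n,st,c.round(1))
    if n=="top": # lid edge & bar profile at a column
        for col in (265,275,285): print(col,im[125:172,col].mean(1).astype(int))
print(proj("top",[[.575,.268,.13],[.606,.268,.113]]),proj("scene",[[.575,.268,.13],[.606,.268,.113]]))
s=sensors.get_state();print(s['tcp_pos'],s['q'].round(2))
E
```

```text
top [279 182   5  17  58] [280.9 190. ]
265 [130 130 128 127 127 127 128 131 130 129 129 130 133 132 130 128 128 128
 128 126 132 168 193 179 157 161 100  35  19  39  75  81  69  63  56  32
  18  19  19  19  19  19  19  20  19  19  18]
275 [131 132 131 132 133 133 132 131 130 130 131 132 131 131 132 130 128 128
 128 132 158 193 206 217 236 176  67  22  30  67  91  74  64  60  34  19
  18  19  19  19  19  19  20  20  20  19  18]
285 [128 128 128 128 127 127 128 130 130 130 131 131 131 129 127 128 132 130
 130 143 184 205 204 223 218 124  37  25  54  90  78  65  59  44  26  19
  19  18  20  19  19  19  19  18  19  19  19]
scene [312 173   5   7  14] [313.9 176. ]
scene [318 210  14   6  32] [323.6 212.8]
[[229.0934429  189.44285145]
 [230.07282275 179.96192897]] [[313.33299941 175.85087924]
 [321.53354024 178.34965034]]
[0.48903389 0.22680616 0.33642802] [ 0.37  0.21  1.33 -0.    1.59 -1.25]
```

```bash
python3 - <<'E'
from m import *
H=np.array([.689,.1225,.092]); 
def bar(deg,off): # off along case y mm
    a=np.radians(deg); e=np.array([np.cos(TH),np.sin(TH),0]); n=np.array([-np.sin(TH),np.cos(TH),0])
    return H+.252*(np.cos(a)*e+np.sin(a)*np.array([0,0,1]))+n*off/1e3
im0=cv2.cvtColor(cv2.imread("pics/top0.png"),cv2.COLOR_BGR2RGB);im=viewer.read_camera("top")
for d in(94.9,99,101.8,105): print(d,bar(d,0).round(4),proj("top",[bar(d,0),bar(d,-55),bar(d,55)]).round(1).tolist(),proj("scene",[bar(d,-55),bar(d,55)]).round(1).tolist())
for nm,I in(("t0",im0),("now",im)):
    for col in (258,272,285): print(nm,col,[tuple(int(v) for v in p) for p in I[134:156,col]])
E
```

```text
94.9 [0.6675 0.1216 0.3431] [[272.1, 138.4], [294.1, 136.8], [250.1, 140.0]] [[361.0, 150.7], [347.7, 132.8]]
99 [0.6496 0.1208 0.3409] [[272.6, 145.5], [294.6, 144.0], [250.6, 147.1]] [[355.2, 152.3], [342.3, 134.3]]
101.8 [0.6375 0.1203 0.3387] [[272.9, 150.5], [295.0, 148.9], [251.0, 152.1]] [[351.3, 153.6], [338.6, 135.5]]
105 [0.6238 0.1198 0.3354] [[273.4, 156.1], [295.4, 154.6], [251.4, 157.7]] [[346.8, 155.3], [334.4, 137.0]]
t0 258 [(124, 124, 125), (125, 125, 126), (124, 124, 125), (129, 128, 131), (155, 150, 159), (189, 183, 195), (200, 194, 206), (206, 202, 211), (239, 238, 241), (244, 244, 246), (234, 234, 237), (161, 161, 165), (70, 70, 73), (33, 34, 36), (27, 28, 30), (27, 27, 30), (26, 27, 29), (27, 27, 29), (27, 27, 30), (28, 28, 31), (52, 54, 56), (91, 98, 100)]
t0 272 [(128, 126, 128), (127, 126, 127), (130, 128, 132), (155, 150, 160), (190, 184, 196), (203, 197, 209), (212, 208, 217), (239, 239, 242), (239, 240, 242), (232, 232, 234), (156, 157, 160), (66, 67, 69), (33, 34, 35), (27, 28, 30), (27, 27, 30), (27, 27, 30), (27, 27, 30), (27, 27, 29), (29, 29, 31), (5
[... 807 characters left out ...]
, 130), (130, 129, 131), (130, 129, 131), (129, 128, 130), (130, 129, 130), (129, 129, 130), (130, 130, 131), (130, 129, 130), (129, 128, 130), (131, 129, 132), (147, 143, 152), (186, 179, 192), (204, 197, 210), (197, 192, 203), (187, 185, 191), (140, 139, 143), (65, 66, 68), (22, 23, 24), (22, 24, 24), (52, 57, 58), (84, 92, 92)]
now 285 [(132, 130, 131), (132, 131, 132), (132, 131, 132), (132, 130, 131), (129, 128, 129), (128, 127, 128), (129, 128, 129), (132, 130, 132), (131, 130, 132), (131, 129, 132), (144, 140, 148), (184, 178, 191), (206, 199, 212), (206, 200, 211), (223, 220, 226), (217, 216, 220), (123, 123, 126), (36, 37, 39), (24, 26, 27), (51, 55, 56), (84, 91, 92), (75, 81, 82)]
```

{"api": "carry_out", "payload": {"rows": [{"jaw":79,"linear":[0,-20,-35],"twist":0.12},{"jaw":79,"linear":[0,0,-35],"twist":0.12},{"jaw":79,"linear":[0,0,0],"twist":0.12},{"jaw":79,"linear":[0,0,0],"twist":0.12},{"jaw":79,"linear":[0,0,0],"twist":0.12},{"jaw":79,"linear":[0,0,0],"twist":0.12},{"jaw":79,"linear":[0,0,0],"twist":0.12},{"jaw":79,"linear":[0,0,0],"twist":0.12},{"jaw":79,"linear":[0,0,0],"twist":0.12},{"jaw":79,"linear":[0,0,0],"twist":0.12},{"jaw":79,"linear":[0,0,0],"twist":0.12},{"jaw":79,"linear":[0,0,0],"twist":0.12}]}}

```text
t: 34.08
tcp_pos: [0.4912, 0.2068, 0.4031]
tool_rot: [-2.023, -2.401, 0.005]
wrist_force: [0.2, 0.5, 0.1]
grip_width: 0.691
gripper_force: 0.0
```

{"api": "carry_out", "payload": {"rows": [{"jaw":79,"linear":[0,0,0],"twist":0.12},{"jaw":79,"linear":[0,0,0],"twist":0.011},{"jaw":79,"linear":[0,0,0],"twist":0}]}}

```text
t: 34.33
tcp_pos: [0.491, 0.2068, 0.4037]
tool_rot: [-2.166, -2.274, 0.004]
wrist_force: [0.8, 0.3, 0.2]
grip_width: 0.693
gripper_force: 0.0
```

```bash
python3 - <<'E'
from m import *
go([.6475,.1207,.40],TH)
E
```

```text
now [0.491  0.2068 0.4037] yaw 0.048 q6 0.28 tool shift mm [-93.5 152.2   3.4] twist 0.006 (alt -3.135) t 34.3
```

{"api": "carry_out", "payload": {"rows": [{"jaw":79,"linear":[-18,30,0],"twist":0.006},{"jaw":79,"linear":[-18,30,0],"twist":0},{"jaw":79,"linear":[-19,30,0],"twist":0},{"jaw":79,"linear":[-19,31,0],"twist":0},{"jaw":79,"linear":[-19,31,0],"twist":0},{"jaw":79,"linear":[0,0,20],"twist":0},{"jaw":79,"linear":[0,0,15],"twist":0},{"jaw":79,"linear":[0,0,0],"twist":0},{"jaw":79,"linear":[0,0,0],"twist":0}]}}

```text
t: 35.08
tcp_pos: [0.646, 0.1201, 0.3693]
tool_rot: [-2.173, -2.267, 0.003]
wrist_force: [-0.6, -0.1, 0.7]
grip_width: 0.688
gripper_force: 0.0
```

```bash
python3 - <<'E'
from m import *
go([.6475,.1207,.3215],TH)
im=viewer.read_camera("scene")
b=[[.6475-.042*.055*-1,.0657,.3405],[.645,.1757,.3405]]
print(proj("scene",b))
for col in (342,346,350): print(col,[tuple(int(v) for v in p) for p in im[130:160:2,col]])
E
```

```text
now [0.646  0.1201 0.3693] yaw 0.043 q6 0.09 tool shift mm [ 0.5  1.7 47.8] twist 0.001 (alt -3.141) t 35.1
[[354.56010633 152.52459445]
 [341.57022466 134.49428531]]
342 [(161, 154, 152), (117, 113, 110), (103, 100, 107), (88, 88, 91), (91, 87, 90), (110, 110, 112), (111, 113, 116), (145, 145, 148), (126, 126, 126), (80, 79, 82), (47, 47, 47), (35, 34, 34), (32, 34, 34), (34, 38, 36), (27, 29, 32)]
346 [(153, 144, 142), (108, 103, 101), (122, 119, 117), (138, 139, 138), (122, 120, 123), (100, 98, 103), (91, 89, 93), (117, 116, 120), (132, 133, 133), (123, 125, 129), (124, 127, 129), (121, 121, 124), (86, 85, 87), (34, 37, 40), (29, 29, 31)]
350 [(150, 143, 143), (103, 100, 100), (126, 124, 125), (140, 141, 141), (138, 139, 138), (134, 134, 135), (134, 133, 135), (115, 112, 117), (98, 95, 99), (93, 90, 94), (126, 124, 127), (136, 137, 137), (128, 130, 132), (125, 127, 129), (116, 117, 118)]
```

{"api": "carry_out", "payload": {"rows": [{"jaw":79,"linear":[0,1,16],"twist":0},{"jaw":79,"linear":[0,0,16],"twist":0},{"jaw":79,"linear":[0,0,15],"twist":0},{"jaw":150,"linear":[0,0,0],"twist":0},{"jaw":190,"linear":[0,0,0],"twist":0},{"jaw":210,"linear":[0,0,0],"twist":0},{"jaw":250,"linear":[0,0,0],"twist":0},{"jaw":250,"linear":[0,0,0],"twist":0},{"jaw":250,"linear":[0,0,0],"twist":0},{"jaw":250,"linear":[0,0,0],"twist":0},{"jaw":250,"linear":[0,0,0],"twist":0}]}}

```text
t: 36.05
tcp_pos: [0.647, 0.1203, 0.3233]
tool_rot: [2.176, 2.265, 0.0]
wrist_force: [0.6, 0.6, -0.4]
grip_width: 0.159
gripper_force: 0.0
```

```bash
python3 - <<'E'
from m import *
s=sensors.get_state(); print(s['grip_width']*94, s['gripper_force'],s['wrist_force'].round(1))
g=s['tcp_pos']-[0,0,.019]*np.array([0,0,-1]); print("grasp pt",g)
e=np.array([np.cos(TH),np.sin(TH),0]); H=np.array([.689,.1225,.092])
x=(g-H)@e; z=g[2]-.092; r=np.hypot(x,z); a0=np.degrees(np.arctan2(z,x)); print("r",r,"ang",a0)
a=np.radians(np.linspace(a0,178.9,25)); X=.252*np.cos(a)*1e3; Z=.252*np.sin(a)*1e3
for q in zip(np.degrees(a[1:]).round(1),np.diff(X).round(1),(-np.diff(Z)).round(1)): print(*q)
E
```

```text
14.969348761945506 0.0 [ 0.6  0.6 -0.4]
grasp pt [0.64697876 0.12027536 0.34232219]
r 0.25383404495547285 ang 99.54185924761357
102.8 -14.3 2.8
106.2 -14.1 3.6
109.5 -13.8 4.4
112.8 -13.6 5.2
116.1 -13.2 6.0
119.4 -12.9 6.8
122.7 -12.5 7.5
126.0 -12.0 8.2
129.3 -11.5 8.9
132.6 -11.0 9.5
135.9 -10.4 10.1
139.2 -9.8 10.7
142.5 -9.2 11.3
145.8 -8.5 11.8
149.1 -7.8 12.3
152.4 -7.1 12.7
155.8 -6.4 13.1
159.1 -5.6 13.4
162.4 -4.8 13.7
165.7 -4.0 14.0
169.0 -3.2 14.2
172.3 -2.4 14.3
175.6 -1.5 14.5
178.9 -0.7 14.5
```

Not yet closed fully (15 mm); let it finish.

{"api": "carry_out", "payload": {"rows": [{"jaw":250,"linear":[0,0,0],"twist":0},{"jaw":250,"linear":[0,0,0],"twist":0},{"jaw":250,"linear":[0,0,0],"twist":0}]}}

```text
t: 36.3
tcp_pos: [0.647, 0.1203, 0.3232]
tool_rot: [2.176, 2.265, 0.0]
wrist_force: [1.7, -0.2, 1.1]
grip_width: 0.096
gripper_force: 30.0
```

{"api": "carry_out", "payload": {"rows": [{"jaw":250,"linear":[0,-4.8,0.8],"twist":0},{"jaw":250,"linear":[0,-4.8,0.9],"twist":0},{"jaw":250,"linear":[0,-4.7,1.1],"twist":0},{"jaw":250,"linear":[0,-4.7,1.1],"twist":0},{"jaw":250,"linear":[0,-4.7,1.2],"twist":0},{"jaw":250,"linear":[0,-4.7,1.3],"twist":0},{"jaw":250,"linear":[0,-4.6,1.4],"twist":0},{"jaw":250,"linear":[0,-4.6,1.5],"twist":0},{"jaw":250,"linear":[0,-4.6,1.5],"twist":0},{"jaw":250,"linear":[0,-4.5,1.7],"twist":0},{"jaw":250,"linear":[0,-4.5,1.7],"twist":0},{"jaw":250,"linear":[0,-4.6,1.8],"twist":0}]}}

```text
t: 37.3
tcp_pos: [0.5907, 0.118, 0.3071]
tool_rot: [2.177, 2.265, 0.0]
wrist_force: [0.4, -0.0, 2.8]
grip_width: 0.094
gripper_force: 30.0
```

```bash
cat > arc.py <<'E'
from m import *
s=sensors.get_state(); g=s['tcp_pos']+[0,0,.019]
e=np.array([np.cos(TH),np.sin(TH),0]); H=np.array([.689,.1225,.092]); x=(g-H)@e; z=g[2]-.092
print("r %.4f ang %.1f"%(np.hypot(x,z),np.degrees(np.arctan2(z,x))),"lat",((g-H)@[-np.sin(TH),np.cos(TH),0]).round(4),s['wrist_force'].round(1),(s['grip_width']*94).round(1),s['t'].round(1) if hasattr(s['t'],'round') else s['t'])
E
python3 arc.py
```

```text
Traceback (most recent call last):
  File "arc.py", line 4, in <module>
    print("r %.4f ang %.1f"%(np.hypot(x,z),np.degrees(np.arctan2(z,x))),"lat",((g-H)@[-np.sin(TH),np.cos(TH),0]).round(4),s['wrist_force'].round(1),(s['grip_width']*94).round(1),s['t'].round(1) if hasattr(s['t'],'round') else s['t'])
                                                                                                                                                    ^^^^^^^^^^^^^^^^^^^^^^^^^^
AttributeError: 'float' object has no attribute 'round'
```

{"api": "carry_out", "payload": {"rows": [{"jaw":250,"linear":[0,-4.4,1.9],"twist":0},{"jaw":250,"linear":[0,-4.4,2.0],"twist":0},{"jaw":250,"linear":[0,-4.4,2.1],"twist":0},{"jaw":250,"linear":[0,-4.3,2.2],"twist":0},{"jaw":250,"linear":[0,-4.3,2.3],"twist":0},{"jaw":250,"linear":[0,-4.3,2.3],"twist":0},{"jaw":250,"linear":[0,-4.2,2.4],"twist":0},{"jaw":250,"linear":[0,-4.2,2.5],"twist":0},{"jaw":250,"linear":[0,-4.1,2.6],"twist":0},{"jaw":250,"linear":[0,-4.0,2.7],"twist":0},{"jaw":250,"linear":[0,-4.0,2.7],"twist":0},{"jaw":250,"linear":[0,-4.0,2.8],"twist":0}]}}

```text
t: 38.3
tcp_pos: [0.5402, 0.1161, 0.2784]
tool_rot: [-2.176, -2.265, -0.0]
wrist_force: [1.1, 3.0, 1.4]
grip_width: 0.101
gripper_force: 30.0
```

```bash
sed -i "s/(s\['grip_width'\]\*94).*/s['grip_width']*94,s['gripper_force'])/" arc.py; python3 arc.py
```

```text
r 0.2538 ang 125.9 lat -0.0002 [1.1 3.  1.4] 9.510212185303475 30.000470280647278
```

Tracking well; continuing 126→139→152.

{"api": "carry_out", "payload": {"rows": [{"jaw":250,"linear":[0,-3.9,2.9],"twist":0},{"jaw":250,"linear":[0,-3.8,3.0],"twist":0},{"jaw":250,"linear":[0,-3.8,3.0],"twist":0},{"jaw":250,"linear":[0,-3.7,3.1],"twist":0},{"jaw":250,"linear":[0,-3.7,3.2],"twist":0},{"jaw":250,"linear":[0,-3.6,3.2],"twist":0},{"jaw":250,"linear":[0,-3.5,3.3],"twist":0},{"jaw":250,"linear":[0,-3.5,3.4],"twist":0},{"jaw":250,"linear":[0,-3.4,3.4],"twist":0},{"jaw":250,"linear":[0,-3.3,3.5],"twist":0},{"jaw":250,"linear":[0,-3.3,3.6],"twist":0},{"jaw":250,"linear":[0,-3.2,3.6],"twist":0}]}}

```text
t: 39.3
tcp_pos: [0.4976, 0.1142, 0.2391]
tool_rot: [2.177, 2.265, -0.0]
wrist_force: [2.7, 2.8, -1.3]
grip_width: 0.1
gripper_force: 30.0
```

```bash
python3 arc.py
```

```text
r 0.2535 ang 139.1 lat -0.0002 [ 2.7  2.8 -1.3] 9.371811279461134 30.00052124261856
```

{"api": "carry_out", "payload": {"rows": [{"jaw":250,"linear":[0,-3.1,3.7],"twist":0},{"jaw":250,"linear":[0,-3.1,3.8],"twist":0},{"jaw":250,"linear":[0,-3.0,3.8],"twist":0},{"jaw":250,"linear":[0,-2.9,3.9],"twist":0},{"jaw":250,"linear":[0,-2.8,3.9],"twist":0},{"jaw":250,"linear":[0,-2.8,4.0],"twist":0},{"jaw":250,"linear":[0,-2.7,4.1],"twist":0},{"jaw":250,"linear":[0,-2.6,4.1],"twist":0},{"jaw":250,"linear":[0,-2.5,4.1],"twist":0},{"jaw":250,"linear":[0,-2.4,4.2],"twist":0},{"jaw":250,"linear":[0,-2.4,4.2],"twist":0},{"jaw":250,"linear":[0,-2.3,4.3],"twist":0}]}}

```text
t: 40.3
tcp_pos: [0.4652, 0.1129, 0.1909]
tool_rot: [2.177, 2.265, -0.0]
wrist_force: [2.3, 0.9, -1.3]
grip_width: 0.098
gripper_force: 30.0
```

```bash
python3 arc.py
```

```text
r 0.2532 ang 152.2 lat -0.0002 [ 2.3  0.9 -1.3] 9.192440580021307 29.998581111431122
```

{"api": "carry_out", "payload": {"rows": [{"jaw":250,"linear":[0,-2.2,4.3],"twist":0},{"jaw":250,"linear":[0,-2.1,4.4],"twist":0},{"jaw":250,"linear":[0,-2.1,4.4],"twist":0},{"jaw":250,"linear":[0,-1.9,4.4],"twist":0},{"jaw":250,"linear":[0,-1.9,4.5],"twist":0},{"jaw":250,"linear":[0,-1.8,4.5],"twist":0},{"jaw":250,"linear":[0,-1.7,4.5],"twist":0},{"jaw":250,"linear":[0,-1.6,4.6],"twist":0},{"jaw":250,"linear":[0,-1.5,4.6],"twist":0},{"jaw":250,"linear":[0,-1.4,4.6],"twist":0},{"jaw":250,"linear":[0,-1.3,4.7],"twist":0},{"jaw":250,"linear":[0,-1.3,4.7],"twist":0}]}}

```text
t: 41.3
tcp_pos: [0.445, 0.1121, 0.1369]
tool_rot: [2.176, 2.265, 0.002]
wrist_force: [7.8, 1.1, -2.3]
grip_width: 0.094
gripper_force: 30.0
```

```bash
python3 arc.py
```

```text
r 0.2525 ang 165.3 lat -0.0001 [ 7.8  1.1 -2.3] 8.826230785787535 29.997926652431488
```

{"api": "carry_out", "payload": {"rows": [{"jaw":250,"linear":[0,-1.2,4.7],"twist":0},{"jaw":250,"linear":[0,-1.1,4.7],"twist":0},{"jaw":250,"linear":[0,-1.0,4.7],"twist":0},{"jaw":250,"linear":[0,-0.9,4.7],"twist":0},{"jaw":250,"linear":[0,-0.8,4.8],"twist":0},{"jaw":250,"linear":[0,-0.7,4.8],"twist":0},{"jaw":250,"linear":[0,-0.6,4.8],"twist":0},{"jaw":250,"linear":[0,-0.5,4.8],"twist":0},{"jaw":250,"linear":[0,0,0],"twist":0}]}}

```text
t: 42.05
tcp_pos: [0.4388, 0.1119, 0.0988]
tool_rot: [2.175, 2.264, 0.003]
wrist_force: [11.9, -0.1, -3.9]
grip_width: 0.092
gripper_force: 30.0
```

```bash
python3 arc.py
```

```text
r 0.2517 ang 174.1 lat -0.0001 [11.9 -0.1 -3.9] 8.649531095642605 29.998221695423126
```

{"api": "carry_out", "payload": {"rows": [{"jaw":250,"linear":[0,0.5,3],"twist":0},{"jaw":250,"linear":[0,0.5,3],"twist":0},{"jaw":250,"linear":[0,0.2,3],"twist":0},{"jaw":250,"linear":[0,0,3],"twist":0},{"jaw":250,"linear":[0,0,2],"twist":0},{"jaw":250,"linear":[0,0,2],"twist":0},{"jaw":250,"linear":[0,0,0],"twist":0}]}}

```text
t: 42.63
tcp_pos: [0.4382, 0.1119, 0.0836]
tool_rot: [-2.176, -2.265, 0.003]
wrist_force: [-11.9, -1.4, 14.9]
grip_width: 0.094
gripper_force: 30.0
```

{"api": "carry_out", "payload": {"rows": [{"jaw":250,"linear":[0,0,1],"twist":0},{"jaw":250,"linear":[0,0,1],"twist":0},{"jaw":250,"linear":[0,0,0],"twist":0}]}}

```text
t: 42.88
tcp_pos: [0.4383, 0.112, 0.083]
tool_rot: [-2.176, -2.265, 0.002]
wrist_force: [-20.6, -3.7, 36.1]
grip_width: 0.098
gripper_force: 30.0
```

{"api": "carry_out", "payload": {"rows": [{"jaw":250,"linear":[0,0,1],"twist":0},{"jaw":250,"linear":[0,0,1],"twist":0},{"jaw":250,"linear":[0,0,0],"twist":0}]}}

```text
t: 43.13
tcp_pos: [0.4383, 0.1121, 0.0814]
tool_rot: [-2.176, -2.265, 0.001]
wrist_force: [-25.5, -2.3, 43.5]
grip_width: 0.096
gripper_force: 30.0
```

```bash
python3 arc.py
```

```text
r 0.2510 ang 178.1 lat 0.0001 [-25.5  -2.3  43.5] 8.990653148623103 30.0129434466362
```

Contact at the shut height. Relieve, open slightly, and check by pressing on the bar from above.

{"api": "carry_out", "payload": {"rows": [{"jaw":250,"linear":[0,-0.5,-2],"twist":0},{"jaw":250,"linear":[0,0,0],"twist":0},{"jaw":250,"linear":[0,0,0],"twist":0}]}}

```text
t: 43.38
tcp_pos: [0.4382, 0.112, 0.0818]
tool_rot: [-2.176, -2.265, 0.0]
wrist_force: [-9.7, 0.5, 16.1]
grip_width: 0.095
gripper_force: 30.0
```

{"api": "carry_out", "payload": {"rows": [{"jaw":220,"linear":[0,0,0],"twist":0},{"jaw":190,"linear":[0,0,0],"twist":0},{"jaw":190,"linear":[0,0,0],"twist":0},{"jaw":190,"linear":[0,0,-10],"twist":0},{"jaw":190,"linear":[0,0,-15],"twist":0},{"jaw":190,"linear":[0,0,-10],"twist":0},{"jaw":255,"linear":[0,0,0],"twist":0},{"jaw":255,"linear":[0,0,0],"twist":0},{"jaw":255,"linear":[0,0,0],"twist":0},{"jaw":255,"linear":[0,0,0],"twist":0}]}}

```text
t: 44.22
tcp_pos: [0.4382, 0.1119, 0.1156]
tool_rot: [-2.176, -2.265, 0.001]
wrist_force: [0.6, 0.3, -0.2]
grip_width: 0.016
gripper_force: 0.0
```

{"api": "carry_out", "payload": {"rows": [{"jaw":255,"linear":[0,0,6],"twist":0},{"jaw":255,"linear":[0,0,3],"twist":0},{"jaw":255,"linear":[0,0,1],"twist":0},{"jaw":255,"linear":[0,0,0],"twist":0}]}}

```text
t: 44.55
tcp_pos: [0.4382, 0.1119, 0.1056]
tool_rot: [-2.176, -2.265, 0.001]
wrist_force: [1.1, 0.3, -0.1]
grip_width: 0.007
gripper_force: 0.0
```

{"api": "carry_out", "payload": {"rows": [{"jaw":255,"linear":[0,0,1],"twist":0},{"jaw":255,"linear":[0,0,1],"twist":0},{"jaw":255,"linear":[0,0,0],"twist":0}]}}

```text
t: 44.8
tcp_pos: [0.4385, 0.1119, 0.104]
tool_rot: [-2.177, -2.265, 0.0]
wrist_force: [1.3, -1.1, 0.2]
grip_width: 0.004
gripper_force: 0.0
```

{"api": "carry_out", "payload": {"rows": [{"jaw":255,"linear":[0,0,1],"twist":0},{"jaw":255,"linear":[0,0,1],"twist":0},{"jaw":255,"linear":[0,0,0],"twist":0}]}}

```text
t: 45.05
tcp_pos: [0.4386, 0.1119, 0.1022]
tool_rot: [2.177, 2.265, 0.0]
wrist_force: [-0.8, -0.2, 1.2]
grip_width: 0.006
gripper_force: 0.5
```

{"api": "carry_out", "payload": {"rows": [{"jaw":255,"linear":[0,0,1],"twist":0},{"jaw":255,"linear":[0,0,1],"twist":0},{"jaw":255,"linear":[0,0,0],"twist":0}]}}

```text
t: 45.3
tcp_pos: [0.4387, 0.112, 0.1017]
tool_rot: [2.176, 2.265, 0.001]
wrist_force: [-10.6, -1.6, 23.8]
grip_width: -0.0
gripper_force: 11.8
```

{"api": "carry_out", "payload": {"rows": [{"jaw":255,"linear":[0,0,-10],"twist":0},{"jaw":255,"linear":[0,0,-30],"twist":0},{"jaw":255,"linear":[0,0,-40],"twist":0},{"jaw":255,"linear":[0,-20,-30],"twist":0},{"jaw":255,"linear":[0,0,0],"twist":0},{"jaw":255,"linear":[0,0,0],"twist":0},{"jaw":255,"linear":[0,0,0],"twist":0}]}}

```text
t: 45.88
tcp_pos: [0.4184, 0.1111, 0.2094]
tool_rot: [-2.176, -2.265, 0.001]
wrist_force: [0.0, -0.1, -0.1]
grip_width: 0.003
gripper_force: 0.0
```

```bash
python3 - <<'E'
from m import *
a=cv2.cvtColor(cv2.imread("pics/scene0.png"),cv2.COLOR_BGR2RGB); b=viewer.read_camera("scene")
# bystanders unchanged in scene? windows around each
for nm,(x,y) in dict(dish=(290,176),gauge=(267,195),dop=(266,214),loupe=(287,300),marker=(326,291),polish=(392,280),tweez=(410,330),yellow=(294,380),brown=(406,369)).items():
    w=np.abs(a[y-10:y+10,x-14:x+14].astype(int)-b[y-10:y+10,x-14:x+14]).mean(); print(nm,round(w,1),end="; ")
hsv=cv2.cvtColor(b,cv2.COLOR_RGB2HSV); o=cv2.inRange(hsv,(100,120,60),(122,255,255)); print("blue visible in case",int(o[180:260,280:380].sum()/255))
E
```

```text
dish 18.9; gauge 4.8; dop 5.9; loupe 8.0; marker 2.7; polish 2.9; tweez 1.9; yellow 2.1; brown 2.3; blue visible in case 0
```

```bash
python3 -c "
from workcell import ticket
print(ticket.finish_job())"
```

```text
the job is handed in; nothing more can be done
None
```

I've handed the job in: both stones present (blue, violet) are rowed and clamped with the cam pressed flat, and the lid was held all the way down until shut. I viewed 15 pictures against the limit of 14, and the dish's image patch changed with the arm nearby, so I couldn't confirm that it stayed put.

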